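Zero a fallen hardness tester and hold it on a laser-cut arm

ROBOT

A 7-joint arm with a two-finger parallel gripper is mounted at the origin on the work surface. World frame = base frame: x ahead of the robot, y to its left, z up, the work surface at z = 0. Lengths are in m, angles in rad, forces in N, time in s.
With the tool pointing down it reaches from about 0.425 to 0.925 m from the base axis. Payload 6.8 kg.
Tool frame: the origin (TCP) lies at the very end of the fingers, on their centre line; the grasp point (between the pads) lies bot.grip_depth behind it (bot.grip_depth is the distance from the TCP to the grasp point, in m); z points along the fingers, y is the line along which they close (so a half turn about z gives the same grasp; the last joint's range is limited). The gripper opens to 85 mm and grips with 20 to 120 N. Pads are 22 mm wide; open, the fingers measure 114 mm over their backs; the gripper's body (76 mm by 85 mm) begins 54 mm behind the grasp point. The pads swing forward as they close: fully open they stand 13 mm farther back than shut.
Start: joints at [-0.108, 0.477, 0.022, 1.555, -0.011, 1.109, -0.083], TCP at [0.675, 0, 0.198] pointing down, gripper open.
Joint ranges: [-2.96, 2.96], [-0.34, 2.1], [-1.41, 1.46], [0.24, 2.44], [-1.37, 4.51], [0.17, 1.92], [-2.96, 2.96]. Speed limits (rad/s): [2.39, 2.39, 3.14, 3.14, 3.14, 3.14, 3.14].

INTERFACE

Orientations are given as a unit quaternion [w, x, y, z].
In Python, from station import bot gives the robot as it stands.
- The arm moves only by the tool send_rows, never from a script. Its arguments are lists of equal length, an entry for each row: "slide": the shift along the tool's x, y, z in mm, a list of three; "roll": the turn about the tool's z in degrees; "claw": the opening, from 0 (shut) to 1 (fully open). A call has exactly 8 rows; each row is the pose to reach, as a shift and turn from the pose commanded when the call began, along the tool's axes at that moment; what a row does not reach only later rows make up. A row lasts 1/12 s, in which the tool goes at most 41.7 mm and 7.16 degrees, less where a joint would pass 70% of its speed; a pose out of reach is approached as far as the arm can. A call with a gripper value outside its range is refused whole. The fingers move at their own pace and stop on an object; "force" is the grip in N (left out, the last holds). Time passes only in rows, so rows that repeat a pose let the fingers close, or fill a call up. It gives the time, the measured TCP pose, the force, the opening and the grip force at its end, in the units of the state.
- bot.get_obs(): the state, without advancing time (a new reading comes with each control period).
- bot.read_camera(name): name is "scene" or "side" or "wrist"; returns the picture (480x640x3 uint8, red, green, blue); there is no depth.
- bot.camera_model(name): a dict with "camera_matrix" (3x3 intrinsics, pixels), "camera_from_world" (4x4, takes a point from world to camera coordinates). Camera axes: x right, y down, z forward; pixel columns grow to the right and rows downward; lengths in m; the calibration is good to about 2 mm. A picture is of the moment at which its call begins: read the wrist's pose just before it. camera_model takes no time and is no camera call; for the wrist camera it gives the pose at the moment of the call.
- bot.hand_in(): hands the job in; it is judged then, once.
The state is a dict: "t": time; "q": joint angles; "joint_vel": joint speeds; "joint_torque": joint torques, N m; "eef_pos": TCP position; "tool_rot": TCP orientation; "contact_force": force on the tool from outside, world axes, zero at the start; "torque": the same for the moment, N m; "gripper_width": opening from 0.0 (shut) to 1.0 (fully open); "grasp_force": force on a finger pad.
Only numpy, scipy, OpenCV 4.12 (cv2) and the standard library are available. Lean on these libraries where they do the work, as an engineer would, in place of code of your own. Each camera call takes 0.05 s, during which the arm holds its last target. There are 200 camera calls.

TASK

The hand-held hardness tester with the orange head has fallen over on the bench. Stand it upright on its foot in the middle of the round steel zero disc and let go of it for about a second so that it zeroes, then pick it up again and hold its foot centred on the red dot of the aluminium arm in the sloped blue fixture, square to the sloping surface, pressing gently so that the sprung carriage sinks about half of its 10 mm travel. Finish while still gripping the tester and pressing it there, and leave the tape roll, the jar and the spare arm alone.

Things in the scene. Friction and masses are not known exactly. Their poses are not given: they have to be found in the camera images.
- tester: Hardness tester, 0.25 kg, rigid: a straight 40 x 40 mm square bar, 100 mm long, flat sides square to its own x and y axes. Origin: centre of the foot's underside; z runs foot to head (level at the start, up when upright). Along z: steel foot 0-22 mm, black sleeve 22-66 mm, orange head 66-100 mm. Lying, its axis is 20 mm above the bench. Centre of mass at mid-length.
- tester_head (a point): Centre of the orange head of the tester, on its axis, 83 mm from the foot's underside; a place to grip it (40 mm across flats). Axes as the tester's.
- zero_disc: Fixed steel disc, 84 mm diameter, 8 mm thick, a thin blue ring painted on its top. Origin: centre of its underside, on the bench; top face 8 mm above it.
- fixture: Fixed blue fixture, 130 (x) by 230 mm (y); origin: centre of its underside on the bench. Its bed rises 0.35 rad (20 degrees) from its -x side (robot side) to +x. Carries a sprung grey carriage (110 x 220 mm) with a 200 mm aluminium arm clamped along y: round end (84 mm) with the red dot at +y; black clamp bar 118 mm from the dot to -y, 6 mm above the arm. Highest point about 0.10 m.
- spot (a point): Centre of the red dot (16 mm diameter, inside a thin red ring of 68 mm) on the top face of the aluminium arm's round end. Its z points out of the surface, square to it (leaning 0.35 rad from vertical towards the fixture's -x side); its y is the fixture's y. Moves with the carriage.
- carriage (a joint): How far the sprung carriage is pressed in along the spot's -z, in m: 0 at rest (up), 0.010 at the hard stop. About 3 N of push starts it, then 0.8 N per mm (7 N at 5 mm); the tester's weight counts as part of the push. It springs back.
- tape: Loose bystander: yellow tape roll lying flat, 90 mm outside diameter, 24 mm high; origin: centre of its underside.
- jar: Loose bystander: upright glass jar with black cap, 60 mm diameter, 75 mm high; origin: centre of its underside.
- spare_arm: Loose bystander: spare aluminium arm lying flat, 150 mm long along its y, 56 mm wide at its round end, 5 mm thick; origin: middle of its underside.
Not all that is in view belongs to the job. Several things look just like the tester: the one meant starts farthest from the robot's base.

How it is judged:
By the outcome, as a careful person would: the job done as asked, in the order asked, and still so for the second after the job is handed in, while the arm keeps its last pose, push and grip.
It also fails if it takes over 45 s, if anything falls off the work surface, if the arm or the gripper's body presses on something with over 40 N, if the wrist force passes 120 N, or if a joint passes its speed limit or range.

## Working session

There is one attempt and no reset: what is moved stays moved. The work goes in short steps, Python scripts to look and compute and a tool call to move; the robot and the scene stay as the last step left them, time stands still between calls to the robot, and variables do not carry over. Pictures are saved under pics/ and viewed, at most 10 in all, crops included, and the job is handed in when it is done.

Besides the shell and the picture viewer there is one more tool, called after ">>>" by a JSON object that holds its "fn" and its "kwargs". send_rows: Moves the arm, as the interface text tells. Its arguments: {"type":"object","properties":{"slide":{"type":"array","items":{"type":"array","items":{"type":"number"}}},"roll":{"type":"array","items":{"type":"number"}},"claw":{"type":"array","items":{"type":"number"}},"force":{"type":"number"}},"required":["slide","roll","claw"]}

```bash
ls; mkdir -p pics; python3 - <<'E'
from station import bot
import cv2,numpy as np
o=bot.get_obs();print(o['t'],o['eef_pos'],o['tool_rot'],bot.grip_depth)
for n in('scene','side'):
    im=bot.read_camera(n);cv2.imwrite(f'pics/{n}0.png',im[:,:,::-1]);m=bot.camera_model(n);print(n,m['camera_matrix'],np.round(m['camera_from_world'],3))
E
```

```text
pics
0.0 [ 6.74338146e-01 -3.32101148e-05  1.97227345e-01] [-6.09054793e-04  7.07097211e-01  7.07115737e-01 -7.05360656e-04] 0.0187
scene [[595.79953868   0.         316.18221298]
 [  0.         595.79953868 236.33355833]
 [  0.           0.           1.        ]] [[ 0.594  0.805  0.015 -0.317]
 [ 0.682 -0.493 -0.54  -0.238]
 [-0.427  0.331 -0.842  1.65 ]
 [ 0.     0.     0.     1.   ]]
side [[437.82157309   0.         320.18471278]
 [  0.         437.82157309 234.21720049]
 [  0.           0.           1.        ]] [[-0.986 -0.169 -0.004  0.447]
 [-0.119  0.71  -0.694  0.088]
 [ 0.12  -0.683 -0.72   1.09 ]
 [ 0.     0.     0.     1.   ]]
```

View pics/scene0.png

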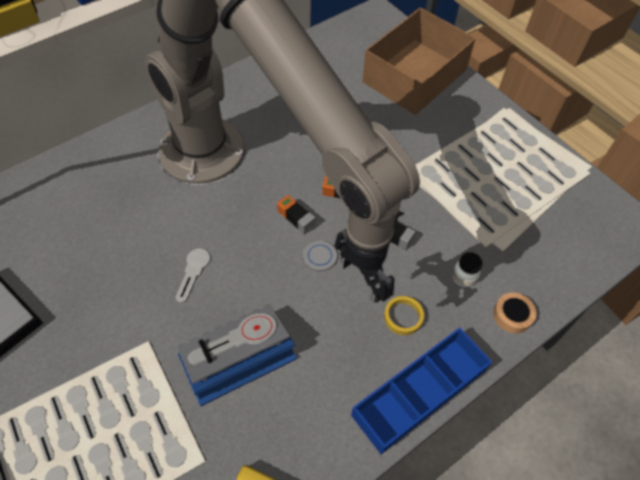

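View pics/side0.png

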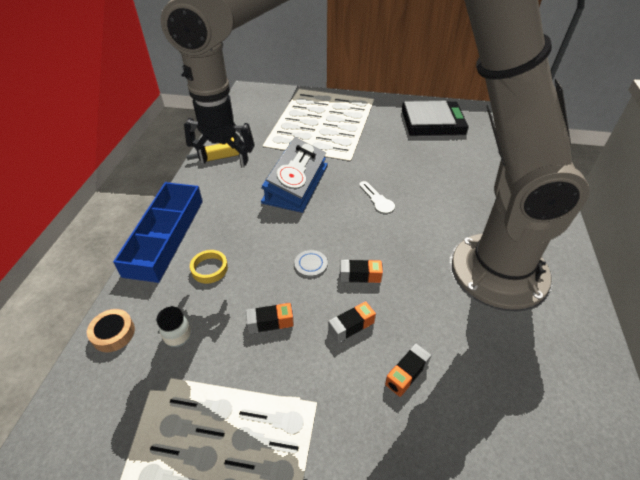

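The scene view shows the red dot at about (257,327) and the disc at (320,255), with the arm hiding part of the tester group. The side view shows four tester-like things at (270,318), (352,320), (361,271) and (408,370), the disc at (310,263) and the dot at (291,176). I'll compute the positions and see which is farthest from the base.

```bash
cat > h.py <<'E'
import cv2,numpy as np
from station import bot
def model(n): m=bot.camera_model(n);return np.array(m['camera_matrix']),np.array(m['camera_from_world'])
def ray(M,p):
    K,T=M;R=T[:3,:3];d=R.T@np.linalg.solve(K,[p[0],p[1],1.]);return -R.T@T[:3,3],d/np.linalg.norm(d)
def plane(M,p,z): c,d=ray(M,p);return c+d*(z-c[2])/d[2]
def tri(obs):
    A=0;b=0
    for M,p in obs:
        c,d=ray(M,p);P=np.eye(3)-np.outer(d,d);A=A+P;b=b+P@c
    X=np.linalg.solve(A,b);return X,[np.linalg.norm((np.eye(3)-np.outer(d,d))@(X-c)) for c,d in (ray(M,p) for M,p in obs)]
def mask(im,lo,hi): return cv2.inRange(cv2.cvtColor(im,cv2.COLOR_RGB2HSV),np.array(lo),np.array(hi))
def blobs(m,amin=40):
    n,l,s,c=cv2.connectedComponentsWithStats(m);return [(c[i].round(1),int(s[i][4]),s[i][:4].tolist()) for i in range(1,n) if s[i][4]>=amin]
ORANGE=((4,170,110),(16,255,255))
E
python3 - <<'E'
from h import *
for n in('side','scene'):
    im=cv2.imread(f'pics/{n}0.png')[:,:,::-1].copy();M=model(n)
    for nm,lo,hi,z in(('orange',*ORANGE,.035),('red',(0,150,90),(4,255,255),.06),('red2',(174,130,90),(180,255,255),.06),('ring',(100,60,90),(125,200,255),.008)):
        for c,a,b in blobs(mask(im,lo,hi),25):
            P=plane(M,c,z)
            if abs(P[1])<.8 and .2<P[0]<1.1: print(n,nm,c,a,b,P.round(3),np.hypot(*P[:2]).round(3))
im=cv2.imread('pics/side0.png')[240:400,220:440];cv2.imwrite('pics/crop1.png',cv2.resize(im,None,fx=3.5,fy=3.5,interpolation=2))
E
```

```text
side orange [374.  275.3] 135 [368, 261, 14, 21] [0.307 0.098 0.035] 0.322
side orange [283.7 318.1] 208 [276, 305, 17, 23] [0.491 0.249 0.035] 0.551
side orange [366.9 318.8] 113 [355, 308, 20, 20] [0.312 0.221 0.035] 0.383
side orange [399.7 381.7] 244 [386, 366, 26, 30] [0.236 0.353 0.035] 0.425
side ring [323.9 164.4] 47 [321, 157, 7, 14] [ 0.5   -0.342  0.008] 0.606
side ring [155.6 232.2] 1985 [113, 181, 86, 102] [0.896 0.026 0.008] 0.897
side ring [275.3 190.4] 117 [262, 180, 38, 25] [ 0.621 -0.194  0.008] 0.65
side ring [263.5 198.4] 32 [261, 191, 7, 12] [ 0.646 -0.154  0.008] 0.664
scene orange [327.9 188.8] 109 [324, 178, 10, 18] [0.332 0.186 0.035] 0.381
scene orange [284.5 205.3] 132 [278, 196, 17, 20] [0.309 0.065 0.035] 0.316
scene ring [431.4 372.5] 1660 [351, 327, 141, 127] [0.851 0.08  0.008] 0.855
scene ring [238.8 372.5] 1422 [178, 340, 119, 66] [ 0.603 -0.261  0.008] 0.657
scene ring [428.3 386.9] 787 [405, 367, 49, 47] [0.871 0.053 0.008] 0.873
scene ring [453.6 386. ] 50 [448, 379, 16, 12] [0.902 0.098 0.008] 0.908
scene ring [395.2 412.6] 747 [373, 390, 47, 52] [ 0.871 -0.042  0.008] 0.872
scene ring [382.5 442. ] 52 [375, 436, 17, 11] [ 0.902 -0.102  0.008] 0.908
```

View pics/crop1.png

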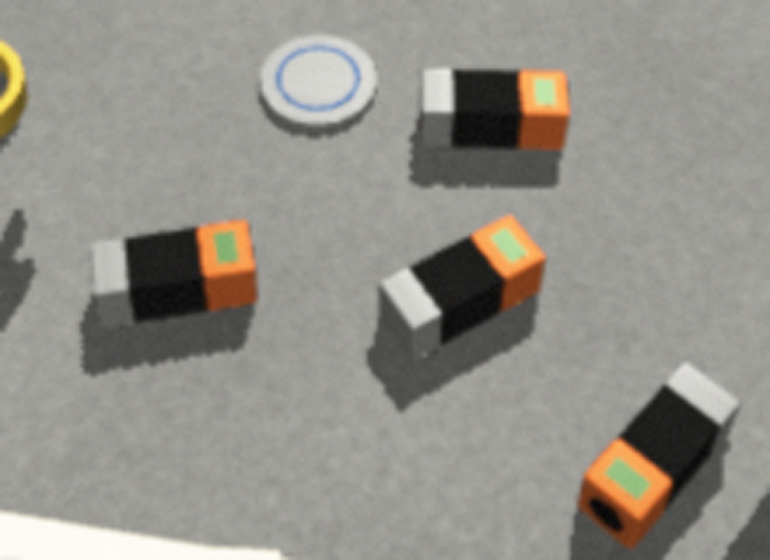

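Candidates in the side view, with distance from the base:
- (270,318): 0.55 m
- (352,320): 0.38 m
- (361,271): 0.32 m
- (408,370): 0.42 m

The one at (270,318) is farthest from the base, so it is the tester meant. The crop confirms it lies on its side, grey foot away from the robot and orange head towards it. Next I'll measure all the relevant points with the wrist camera.

```bash
python3 - <<'E'
from h import *
M=model('wrist');K,T=M
o=bot.get_obs();w,x,y,z=o['tool_rot']
from scipy.spatial.transform import Rotation as Ro
R=Ro.from_quat([x,y,z,w]).as_matrix();print(R.round(3),K)
c=-T[:3,:3].T@T[:3,3];print('cam in tool',(R.T@(c-o['eef_pos'])).round(3),(T[:3,:3]@R).round(3))
for p in((0,0),(639,0),(639,479),(0,479),(320,240)):print(p,plane(M,p,0).round(3))
S=model('side')
s=3.5
for n,p in dict(far1=(95,243),far2=(128,240),near1=(198,226),near2=(247,222),near3=(256,277),foot3=(99,292)).items():
  print(n,plane(S,(p[0]/s+220,p[1]/s+240),.04).round(3))
print('disc',plane(S,(310,262),.008)); print('dot',tri([(S,(291,176)),(model('scene'),(257,327))]))
E
```

```text
[[-0.     1.    -0.002]
 [ 1.     0.    -0.   ]
 [-0.    -0.002 -1.   ]] [[413.59953241   0.         322.66900508]
 [  0.         413.59953241 240.7008403 ]
 [  0.           0.           1.        ]]
cam in tool [ 0.07   0.    -0.175] [[-0.     1.    -0.   ]
 [-0.961 -0.    -0.275]
 [-0.275 -0.     0.961]]
(0, 0) [0.415 0.165 0.   ]
(639, 0) [0.928 0.165 0.   ]
(639, 479) [ 1.029 -0.314  0.   ]
(0, 479) [ 0.312 -0.315  0.   ]
(320, 240) [ 0.672 -0.036 -0.   ]
far1 [0.574 0.244 0.04 ]
far2 [0.554 0.239 0.04 ]
near1 [0.513 0.221 0.04 ]
near2 [0.483 0.213 0.04 ]
near3 [0.469 0.252 0.04 ]
foot3 [0.562 0.278 0.04 ]
disc [0.46871443 0.06042114 0.008     ]
dot (array([ 0.56633481, -0.18263401,  0.07851144]), [np.float64(0.0008115366160754506), np.float64(0.0008115366160755199)])
```

```bash
cat > snap.py <<'E'
import sys,pickle
from h import *
n=sys.argv[1];M=model('wrist');im=bot.read_camera('wrist');cv2.imwrite(f'pics/{n}.png',im[:,:,::-1]);o=bot.get_obs();pickle.dump((M,o),open(n+'.pkl','wb'));print(o['t'],o['eef_pos'].round(4) if hasattr(o['eef_pos'],'round') else o['eef_pos'])
E
python3 snap.py w0
```

```text
0.15 [0.6745 0.     0.1975]
```

>>> {"fn": "send_rows", "kwargs": {"slide": [[33,-22,0],[66,-44,0],[100,-66,0],[133,-88,0],[166,-110,0],[200,-130,0],[200,-130,0],[200,-130,0]], "roll": [0,0,0,0,0,0,0,0], "claw": [1,1,1,1,1,1,1,1]}}

```text
t: 0.82
eef_pos: [0.5433, 0.2031, 0.1982]
tool_rot: [-0.001, 0.705, 0.709, 0.0]
contact_force: [0.1, -0.4, -1.2]
gripper_width: 1.002
grasp_force: 0.0
```

```bash
python3 snap.py w1; python3 -c "
import cv2,numpy as np
a=cv2.imread('pics/w0.png');b=cv2.imread('pics/w1.png');cv2.imwrite('pics/w01.png',cv2.resize(np.vstack([a,b]),(400,600)))"
```

```text
0.8667 [0.5446 0.2006 0.1981]
```

View pics/w1.png

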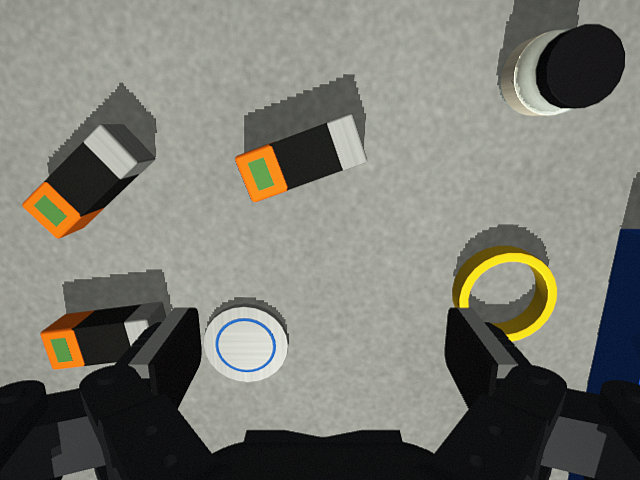

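View pics/w0.png

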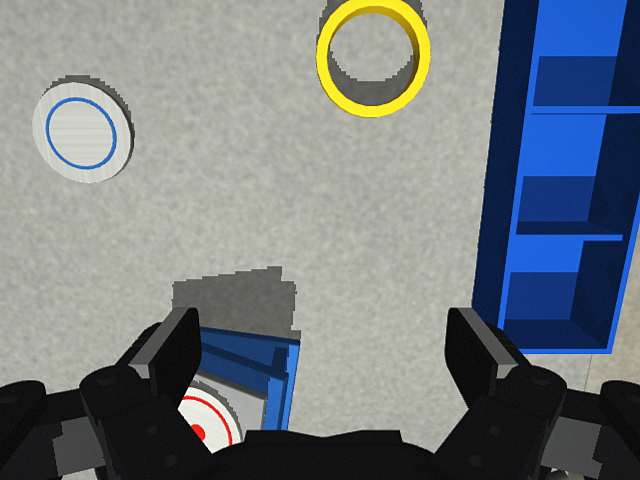

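The w1 view shows the tester from (235,158) to (366,160), with its orange head at (261,173), and the disc ring at (246,345). The w0 view shows the ring at (81,133) and the red dot, partly hidden, at (197,432).

```bash
cat > meas.py <<'E'
import pickle
from h import *
rd=lambda n:cv2.imread(f'pics/{n}.png')[:,:,::-1].copy()
w0,w1,S=pickle.load(open('w0.pkl','rb'))[0],pickle.load(open('w1.pkl','rb'))[0],model('side')
def ring(im,box):
    x,y,w,h=box;m=mask(im[y:y+h,x:x+w],(100,90,80),(125,255,255));c=max(cv2.findContours(m,0,1)[0],key=cv2.contourArea);e=cv2.fitEllipse(c);return np.add(e[0],(x,y))
r0,r1=ring(rd('w0'),(20,70,130,130)),ring(rd('w1'),(190,290,110,110))
print('disc',r0,r1,tri([(w0,r0),(w1,r1)]),plane(w1,r1,.008),plane(w0,r0,.008))
im=rd('w1');g=mask(im,(40,90,60),(80,255,255));B=blobs(g);print(B)
gs=[b for b in blobs(mask(rd('side0'[:4]+'0'),(45,40,80),(80,255,255)),10)];print(gs)
b1=min(B,key=lambda b:np.hypot(*(b[0]-(261,173))))[0];b2=min(gs,key=lambda b:np.hypot(*(b[0]-(284,310))))[0]
print('screen',b1,b2,tri([(w1,b1),(S,b2)]))
# orange top quad
o=mask(im,(4,120,120),(18,255,255))|g;o[:,:230]=0;o[:,295:]=0;o[:140]=0;o[210:]=0
r=cv2.minAreaRect(max(cv2.findContours(o,0,1)[0],key=cv2.contourArea));q=cv2.boxPoints(r);print(q);print([plane(w1,p,.04).round(4) for p in q])
gray=cv2.cvtColor(im,cv2.COLOR_RGB2GRAY);f=cv2.cornerSubPix(gray,np.float32([[354,115],[366,160],[253,202],[236,158]])[:,None],(4,4),(-1,-1),(3,30,.01))[:,0];print(f)
P=np.array([plane(w1,p,.04) for p in f]);print(P.round(4));print('len',np.linalg.norm(P[0]-P[3]),np.linalg.norm(P[1]-P[2]),np.linalg.norm(P[2]-P[3]))
E
python3 meas.py
```

```text
disc [ 80.65127563 132.93851471] [245.28376007 344.72507858] (array([0.4676343 , 0.06147842, 0.00830361]), [np.float64(5.265694577157935e-05), np.float64(5.265694577167758e-05)]) [0.46752708 0.06126332 0.008     ] [0.4675145  0.06149757 0.008     ]
[(array([260.6, 173.6]), 481, [248, 158, 26, 32]), (array([ 49.8, 210.4]), 453, [34, 195, 33, 31]), (array([ 61.3, 349.8]), 332, [51, 338, 22, 24])]
[(array([457.1, 112.5]), 93, [452, 107, 12, 12]), (array([375.2, 265.9]), 15, [374, 264, 4, 5]), (array([284.1, 310. ]), 30, [282, 307, 5, 7]), (array([364.8, 309.7]), 28, [362, 307, 7, 7]), (array([398.7, 376.1]), 46, [394, 372, 10, 9])]
screen [260.6 173.6] [284.1 310. ] (array([0.49346925, 0.23366941, 0.04208197]), [np.float64(0.00031375089694719296), np.float64(0.0003137508969473495)])
[[233.5773  156.70105]
 [270.29898 142.57733]
 [288.4175  189.68558]
 [251.69583 203.8093 ]]
[array([0.4725, 0.2468, 0.04  ]), array([0.5019, 0.2579, 0.04  ]), array([0.5155, 0.2208, 0.04  ]), array([0.4853, 0.209 , 0.04  ])]Traceback (most recent call last):
  File "meas.py", line 16, in <module>
    gray=cv2.cvtColor(im,cv2.COLOR_RGB2GRAY);f=cv2.cornerSubPix(gray,np.float32([[354,115],[366,160],[253,202],[236,158]])[:,None],(4,4),(-1,-1),(3,30,.01))[:,0];print(f)
                                               ~~~~~~~~~~~~~~~~^^^^^^^^^^^^^^^^^^^^^^^^^^^^^^^^^^^^^^^^^^^^^^^^^^^^^^^^^^^^^^^^^^^^^^^^^^^^^^^^^^^^^^^^^^^^^
cv2.error: OpenCV(4.12.0) :-1: error: (-5:Bad argument) in function 'cornerSubPix'
> Overload resolution failed:
>  - Layout of the output array corners is incompatible with cv::Mat
>  - Expected Ptr<cv::UMat> for argument 'corners'
```

>>> {"fn": "send_rows", "kwargs": {"slide": [[8,-12,0],[16,-25,10],[25,-38,25],[33,-50,40],[33,-50.5,60],[33,-50.5,80],[33,-50.5,90],[33,-50.5,100]], "roll": [7,14,21,28,35,42,49,56], "claw": [1,1,1,1,1,1,1,1], "force": 20}}

```text
t: 1.53
eef_pos: [0.4952, 0.2308, 0.097]
tool_rot: [0.001, 0.958, 0.288, -0.001]
contact_force: [0.8, 0.2, -0.1]
gripper_width: 1.0
grasp_force: 0.0
```

>>> {"fn": "send_rows", "kwargs": {"slide": [[0,0,0],[0,0,0],[0,0,0],[0,0,0],[0,0,0],[0,0,0],[0,0,0],[0,0,0]], "roll": [7,13.7,13.7,13.7,13.7,13.7,13.7,13.7], "claw": [1,1,1,1,1,1,1,1]}}

```text
t: 2.2
eef_pos: [0.4947, 0.2329, 0.0983]
tool_rot: [-0.0, 0.984, 0.177, 0.0]
contact_force: [-0.1, 0.1, 0.6]
gripper_width: 0.999
grasp_force: 0.0
```

```bash
cat > st.py <<'E'
from h import *
from scipy.spatial.transform import Rotation as Ro
def st():
    o=bot.get_obs();w,x,y,z=o['tool_rot'];R=Ro.from_quat([x,y,z,w]).as_matrix()
    return o,R
if __name__=='__main__':
    o,R=st();print(round(o['t'],2),np.round(o['eef_pos'],4),'yang',np.degrees(np.arctan2(R[1,1],R[0,1])).round(2),'z',R[:,2].round(4),'F',np.round(o['contact_force'],1),'w',round(float(o['gripper_width']),3),'q7',np.round(o['q'],2))
E
python3 st.py;python3 snap.py w2
```

```text
2.2 [0.4947 0.2329 0.0983] yang -69.66 z [ 2.e-04  2.e-04 -1.e+00] F [-0.1  0.1  0.6] w 0.999 q7 [-0.67  0.39  0.15  1.96 -0.08  0.79 -1.7 ]
2.25 [0.4946 0.2329 0.0983]
```

View pics/w2.png

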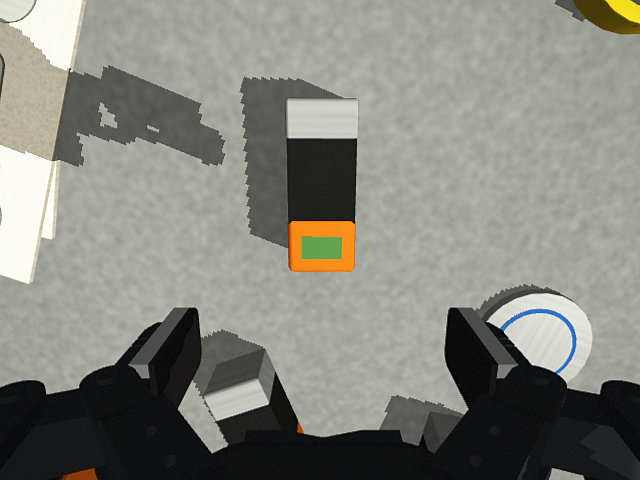

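The w2 view shows the tester squared up with the fingers, its head at (322,246). A lookalike's foot is at (240,385), so I'll check the clearance before going down.

```bash
python3 - <<'E'
import pickle
from st import *
M,o=pickle.load(open('w2.pkl','rb'));_,R=st()
im=cv2.imread('pics/w2.png')[:,:,::-1].copy()
m=mask(im,(4,120,120),(18,255,255))|mask(im,(40,90,60),(80,255,255));m[:210]=0;m[280:]=0;m[:,:270]=0;m[:,370:]=0
x,y,w,h=cv2.boundingRect(m);print(x,y,w,h)
for n,p in dict(hd=(x+w/2,y+h/2),tl=(x,y),br=(x+w,y+h),foot=(322,99),nb1=(207,395),nb2=(265,348),nb3=(272,383),nb4=(200,372)).items():
    P=plane(M,p,.04);print(n,P.round(4),'tool',(R.T@(P-o['eef_pos'])*1e3).round(1))
E
```

```text
288 221 68 51
hd [0.4941 0.2334 0.04  ] tool [-0.3 -0.7 58.3]
tl [0.5017 0.2573 0.04  ] tool [ 15.1 -20.4  58.3]
br [0.4862 0.2087 0.04  ] tool [-16.3  19.8  58.3]
foot [0.5714 0.262  0.04  ] tool [82.1 -0.6 58.3]
nb1 [0.3722 0.269  0.04  ] tool [-102.3  -76.4   58.3]
nb2 [0.4184 0.244  0.04  ] tool [-67.6 -36.9  58.3]
nb3 [0.3957 0.2318 0.04  ] tool [-93.2 -33.3  58.3]
nb4 [0.3873 0.278  0.04  ] tool [-85.  -79.5  58.3]
```

>>> {"fn": "send_rows", "kwargs": {"slide": [[0,-0.5,25],[0,-0.5,50],[0,-0.5,70],[0,-0.5,82],[0,-0.5,90],[0,-0.5,94],[0,-0.5,94],[0,-0.5,94]], "roll": [0,0,0,0,0,0,0,0], "claw": [1,1,1,1,1,1,0.7,0.4], "force": 20}}

```text
t: 2.92
eef_pos: [0.495, 0.2338, 0.0049]
tool_rot: [-0.0, 0.984, 0.176, 0.001]
contact_force: [0.3, 0.8, 0.4]
gripper_width: 0.746
grasp_force: 0.0
```

>>> {"fn": "send_rows", "kwargs": {"slide": [[0,0,0],[0,0,0],[0,0,0],[0,0,0],[0,0,0],[0,0,0],[0,0,0],[0,0,0]], "roll": [0,0,0,0,0,0,0,0], "claw": [0.3,0.2,0.2,0.2,0.2,0.2,0.2,0.2], "force": 20}}

```text
t: 3.58
eef_pos: [0.496, 0.2321, 0.0068]
tool_rot: [0.0, 0.985, 0.175, 0.001]
contact_force: [-3.2, -7.6, 20.5]
gripper_width: 0.327
grasp_force: 20.5
```

>>> {"fn": "send_rows", "kwargs": {"slide": [[0,0,-3],[0,0,-5],[0,0,-5],[0,0,-5],[0,0,-5],[0,0,-5],[0,0,-5],[0,0,-5]], "roll": [0,0,0,0,0,0,0,0], "claw": [0.6,0.6,0.4,0.2,0.2,0.2,0.2,0.2], "force": 20}}

```text
t: 4.25
eef_pos: [0.4942, 0.2335, 0.009]
tool_rot: [0.0, 0.984, 0.176, -0.0]
contact_force: [0.5, 0.9, -0.1]
gripper_width: 0.203
grasp_force: 0.0
```

```bash
python3 st.py;python3 snap.py w3
```

```text
4.25 [0.4942 0.2335 0.009 ] yang -69.69 z [-3.e-04 -2.e-04 -1.e+00] F [ 0.5  0.9 -0.1] w 0.203 q7 [-0.65  0.53  0.12  2.01 -0.11  0.61 -1.68]
4.3 [0.4942 0.2335 0.009 ]
```

View pics/w3.png

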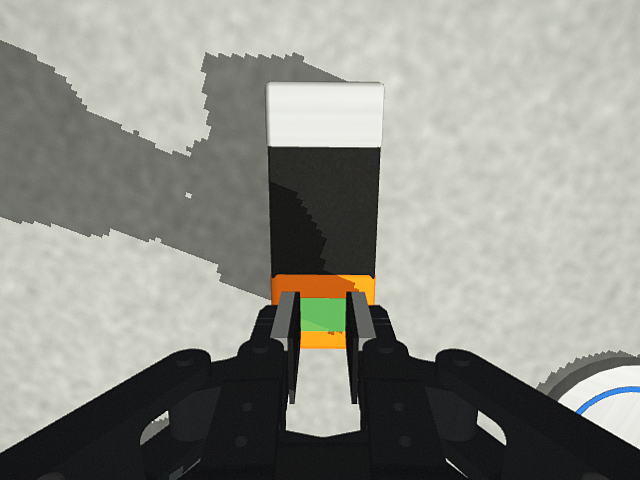

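The w3 view shows the pads, with tips at (290,292), lying over the orange head rather than around it. The real fingertips at this opening sit about 36 mm above the reported TCP. The 20 N reading was therefore the tips pressing on the head. I'll open and probe lower carefully, watching the force.

>>> {"fn": "send_rows", "kwargs": {"slide": [[0,0,0],[0,0,0],[0,0,0],[0,0,0],[0,0,3],[0,0,6],[0,0,9],[0,0,10]], "roll": [0,0,0,0,0,0,0,0], "claw": [1,1,1,1,1,1,1,1], "force": 20}}

```text
t: 4.97
eef_pos: [0.494, 0.2333, -0.0015]
tool_rot: [0.0, 0.984, 0.176, -0.0]
contact_force: [-0.5, -0.5, -0.3]
gripper_width: 1.001
grasp_force: 0.0
```

```bash
python3 st.py;python3 - <<'E'
from h import *
im=bot.read_camera('side');cv2.imwrite('pics/side1.png',im[:,:,::-1]);S=model('side');K,T=S
p=K@(T@np.array([.4942,.2335,0.0,1]))[:3];p=p[:2]/p[2];print(p)
c=im[int(p[1])-90:int(p[1])+60,int(p[0])-100:int(p[0])+100,::-1];cv2.imwrite('pics/crop2.png',cv2.resize(c,None,fx=4,fy=4,interpolation=2))
E
```

```text
4.97 [ 0.494   0.2333 -0.0015] yang -69.7 z [-8.e-04 -5.e-04 -1.e+00] F [-0.5 -0.5 -0.3] w 1.001 q7 [-0.65  0.55  0.12  2.01 -0.11  0.59 -1.67]
[284.84918012 320.55067579]
```

View pics/crop2.png

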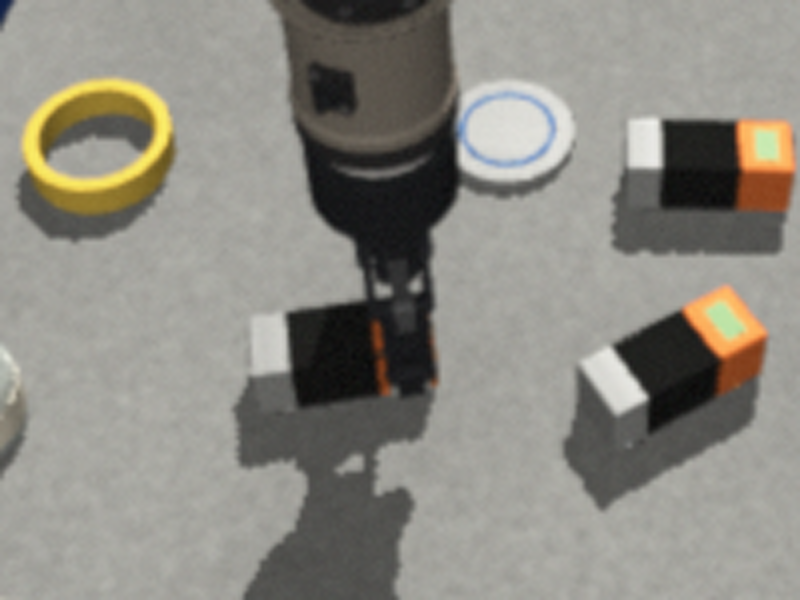

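The side crop shows the near finger's lower end at crop (415,390), still well above the bench, with the TCP reading -1.5 mm and no force. This confirms the offset, which I'll now put a number on.

```bash
python3 - <<'E'
from st import *
o,R=st();S=model('side');W=model('wrist');e=np.array(o['eef_pos'])
pj=lambda M,P:(lambda q:q[:2]/q[2])(M[0]@(M[1]@np.append(P,1))[:3])
for off in(0,20,30,40,50,60):
  r=[]
  for y in(-43,-50,43):
    for x in (-11,11): r.append(pj(S,e+R@np.array([x,y,-off])/1e3).round(0).tolist())
  print(off,'side',r[:4],'wrist',pj(W,e+R@np.array([11,-43,-off])/1e3).round(0),pj(W,e+R@np.array([11,43,-off])/1e3).round(0))
print('seen side',284-100+415/4,230+392/4,'wrist (200,308),(447,308)')
E
```

```text
0 side [[292.0, 336.0], [283.0, 338.0], [293.0, 339.0], [283.0, 341.0]] wrist [227. 260.] [420. 260.]
20 side [[292.0, 332.0], [282.0, 333.0], [292.0, 334.0], [282.0, 336.0]] wrist [216. 276.] [431. 276.]
30 side [[292.0, 329.0], [282.0, 331.0], [292.0, 332.0], [282.0, 334.0]] wrist [210. 285.] [438. 285.]
40 side [[292.0, 327.0], [281.0, 328.0], [292.0, 329.0], [282.0, 331.0]] wrist [202. 296.] [445. 296.]
50 side [[291.0, 324.0], [281.0, 326.0], [292.0, 327.0], [281.0, 329.0]] wrist [194. 308.] [454. 308.]
60 side [[291.0, 321.0], [281.0, 323.0], [292.0, 324.0], [281.0, 326.0]] wrist [184. 322.] [464. 322.]
seen side 287.75 328.0 wrist (200,308),(447,308)
```

>>> {"fn": "send_rows", "kwargs": {"slide": [[0,0,8],[0,0,16],[0,0,23],[0,0,28],[0,0,31],[0,0,31],[0,0,31],[0,0,31]], "roll": [0,0,0,0,0,0,0,0], "claw": [1,1,1,1,1,1,1,1], "force": 20}}

```text
t: 5.68
eef_pos: [0.4946, 0.2335, -0.0316]
tool_rot: [-0.0, 0.984, 0.176, 0.0]
contact_force: [-0.2, 0.5, 0.2]
gripper_width: 1.001
grasp_force: 0.0
```

>>> {"fn": "send_rows", "kwargs": {"slide": [[0,0,0],[0,0,0],[0,0,0],[0,0,0],[0,0,0],[0,0,0],[0,0,0],[0,0,0]], "roll": [0,0,0,0,0,0,0,0], "claw": [0.7,0.5,0.3,0.3,0.3,0.3,0.3,0.3], "force": 20}}

```text
t: 6.35
eef_pos: [0.4945, 0.2336, -0.0315]
tool_rot: [-0.0, 0.984, 0.176, 0.0]
contact_force: [-0.7, -1.5, 4.3]
gripper_width: 0.463
grasp_force: 22.0
```

```bash
python3 st.py
```

```text
6.35 [ 0.4945  0.2336 -0.0315] yang -69.71 z [ 3.e-04  2.e-04 -1.e+00] F [-0.7 -1.5  4.3] w 0.463 q7 [-0.64  0.6   0.1   2.02 -0.12  0.53 -1.67]
```

The tester is gripped: opening 0.463, about 40 mm. I'll lift it briskly and see whether it swings about the pads.

>>> {"fn": "send_rows", "kwargs": {"slide": [[0,0,-30],[0,0,-70],[0,0,-110],[0,0,-110],[0,0,-110],[0,0,-110],[0,0,-110],[0,0,-110]], "roll": [0,0,0,0,0,0,0,0], "claw": [0.3,0.3,0.3,0.3,0.3,0.3,0.3,0.3], "force": 20}}

```text
t: 7.02
eef_pos: [0.4929, 0.2327, 0.0763]
tool_rot: [0.001, 0.984, 0.176, -0.002]
contact_force: [-0.2, 0.3, -1.8]
gripper_width: 0.463
grasp_force: 21.9
```

```bash
python3 st.py;python3 snap.py w4; python3 - <<'E'
from h import *
# tester extents in wrist view: black sleeve/foot columns 290..350
im=cv2.imread('pics/w4.png');h=cv2.cvtColor(im,cv2.COLOR_BGR2HSV)
for r in range(0,400,20): print(r,[tuple(int(v) for v in h[r,c]) for c in(290,322,350)])
E
```

```text
7.02 [0.4929 0.2327 0.0763] yang -69.69 z [-0.0031 -0.002  -1.    ] F [-0.2  0.3 -1.8] w 0.463 q7 [-0.67  0.42  0.14  1.98 -0.09  0.75 -1.69]
7.0667 [0.4932 0.2328 0.0765]
0 [(30, 11, 205), (27, 12, 212), (30, 12, 209)]
20 [(35, 16, 211), (30, 12, 217), (35, 13, 214)]
40 [(33, 12, 216), (36, 11, 222), (27, 13, 215)]
60 [(34, 9, 217), (33, 12, 218), (33, 13, 215)]
80 [(30, 5, 240), (30, 4, 239), (30, 3, 240)]
100 [(36, 5, 239), (38, 4, 239), (30, 4, 239)]
120 [(36, 5, 240), (38, 4, 240), (45, 4, 240)]
140 [(42, 5, 241), (40, 3, 241), (42, 5, 243)]
160 [(30, 11, 45), (36, 28, 46), (50, 17, 44)]
180 [(30, 16, 47), (18, 28, 46), (48, 27, 48)]
200 [(30, 6, 42), (20, 18, 43), (36, 26, 49)]
220 [(50, 33, 46), (45, 11, 45), (8, 22, 47)]
240 [(40, 31, 49), (35, 31, 49), (39, 38, 47)]
260 [(45, 31, 49), (35, 37, 41), (75, 17, 30)]
280 [(40, 28, 27), (170, 28, 27), (68, 35, 29)]
300 [(20, 28, 27), (38, 39, 26), (45, 20, 26)]
320 [(30, 51, 25), (60, 10, 25), (23, 38, 27)]
340 [(13, 234, 210), (13, 237, 208), (13, 237, 209)]
360 [(58, 124, 193), (58, 121, 191), (58, 125, 196)]
380 [(57, 123, 195), (58, 122, 193), (57, 122, 190)]
```

No swing: friction holds it level. I'll lower it near the bench and see whether a claw target just under the grip width gives a lighter hold, so the tester can pivot by its own weight.

>>> {"fn": "send_rows", "kwargs": {"slide": [[0,0,25],[0,0,50],[0,0,70],[0,0,70],[0,0,70],[0,0,70],[0,0,70],[0,0,70]], "roll": [0,0,0,0,0,0,0,0], "claw": [0.3,0.3,0.3,0.3,0.44,0.45,0.455,0.455], "force": 20}}

```text
t: 7.73
eef_pos: [0.4953, 0.234, 0.0094]
tool_rot: [-0.0, 0.984, 0.176, 0.001]
contact_force: [0.6, -0.9, -1.8]
gripper_width: 0.464
grasp_force: 21.8
```

>>> {"fn": "send_rows", "kwargs": {"slide": [[0,0,0],[0,0,0],[0,0,0],[0,0,0],[0,0,0],[0,0,0],[0,0,0],[0,0,0]], "roll": [0,0,0,0,0,0,0,0], "claw": [0.458,0.458,0.46,0.46,0.462,0.462,0.462,0.462], "force": 20}}

```text
t: 8.4
eef_pos: [0.4943, 0.2335, 0.0082]
tool_rot: [0.0, 0.984, 0.176, -0.0]
contact_force: [-0.3, -0.6, -2.1]
gripper_width: 0.469
grasp_force: 21.8
```

```bash
cat > tilt.py <<'E'
# tester tilt from wrist view: foot/sleeve boundary and foot end on the mid column
import sys
from st import *
n=sys.argv[1];o,R=st();M=model('wrist');im=bot.read_camera('wrist');cv2.imwrite(f'pics/{n}.png',im[:,:,::-1])
g=cv2.cvtColor(im,cv2.COLOR_RGB2HSV)
v=np.median(g[:,312:332,2],1);s=np.median(g[:,312:332,1],1)
print(o['t'],np.round(o['eef_pos'],4),'w',o['gripper_width'],'gf',o['grasp_force'])
prev=''
for r in range(480):
    c='K' if v[r]<90 else 'O' if s[r]>150 else 'G' if s[r]>80 else 'W' if s[r]<8 else 'b'
    if c!=prev: print(r,c,int(v[r]),end=' | ');prev=c
print()
E
python3 tilt.py w5
```

```text
8.4 [0.4943 0.2335 0.0082] w 0.46942861151023996 gf 21.769143640995026
0 b 218 | 72 W 233 | 156 b 183 | 157 K 63 | 326 O 163 | 357 G 203 | 399 O 255 | 420 b 229 | 437 K 28 |
```

>>> {"fn": "send_rows", "kwargs": {"slide": [[0,0,0],[0,0,0],[0,0,0],[0,0,0],[0,0,0],[0,0,0],[0,0,0],[0,0,0]], "roll": [0,0,0,0,0,0,0,0], "claw": [0.465,0.465,0.468,0.468,0.47,0.47,0.472,0.472], "force": 20}}

```text
t: 9.12
eef_pos: [0.4945, 0.2336, 0.0084]
tool_rot: [-0.0, 0.984, 0.176, 0.0]
contact_force: [-0.2, 0.5, -0.4]
gripper_width: 0.469
grasp_force: 0.0
```

```bash
python3 tilt.py w6
```

```text
9.1167 [0.4945 0.2336 0.0084] w 0.4690943786801672 gf 0.0
0 b 199 | 137 K 88 | 140 b 111 | 146 W 233 | 201 b 163 | 202 K 54 | 321 O 236 | 344 G 194 | 375 O 255 | 391 b 212 | 437 K 23 |
```

```bash
cat > fit.py <<'E'
# fit side-plane pose (grip-plane offset s,z of the axis at 83 mm, tilt phi) from rows of the top-face edges 0,22,66,100 mm
import sys
from st import *
from scipy.optimize import least_squares
def fit(rows,x0=(0,-50,10)):
    o,R=st();M=model('wrist');e=np.array(o['eef_pos'])
    def pr(p):
        s,z,f=p;f=np.radians(f);u=np.array([-np.cos(f),np.sin(f)]);n=np.array([np.sin(f),np.cos(f)]);out=[]
        for a in(0,22,66,100):
            q=np.array([s,z])+u*(a-83)+n*20   # s along tool x, z up from TCP
            c=M[1]@np.append(e+R@np.array([q[0],0,-q[1]])/1e3,1);c=M[0]@c[:3];out.append(c[1]/c[2])
        return np.array(out)
    f=lambda p:pr(p)-rows
    r=min((least_squares(f,(x0[0],z,a)) for z in(0,30,60) for a in(0,20,45)),key=lambda r:r.cost)
    print('s,z(above TCP),phi',r.x.round(1),'resid',r.fun.round(1),'axis height at 83:',(e[2]*1e3+r.x[1]).round(1),'foot axis height',(e[2]*1e3+r.x[1]-83*np.sin(np.radians(r.x[2]))).round(1))
fit(np.array(eval(sys.argv[1])))
E
python3 fit.py [146,201,321,391]
```

```text
s,z(above TCP),phi [-20.6   8.3   1.2] resid [-2.3  4.7 -4.2  1.7] axis height at 83: 16.6 foot axis height 14.8
```

>>> {"fn": "send_rows", "kwargs": {"slide": [[0,0,-2],[0,0,-2],[0,0,-2],[0,0,-2],[0,0,-2],[0,0,-2],[0,0,-2],[0,0,-2]], "roll": [0,0,0,0,0,0,0,0], "claw": [0.472,0.472,0.472,0.472,0.472,0.472,0.472,0.472], "force": 20}}

```text
t: 9.83
eef_pos: [0.4943, 0.2335, 0.0102]
tool_rot: [0.0, 0.984, 0.176, -0.0]
contact_force: [1.5, -0.1, -0.2]
gripper_width: 0.472
grasp_force: 0.0
```

```bash
python3 tilt.py w7
```

```text
9.8333 [0.4943 0.2335 0.0102] w 0.4721367455658815 gf 0.0
0 b 199 | 137 K 85 | 139 b 102 | 145 W 233 | 199 b 247 | 201 K 27 | 319 O 255 | 341 G 193 | 372 O 255 | 388 b 204 | 437 K 21 |
```

View pics/w7.png

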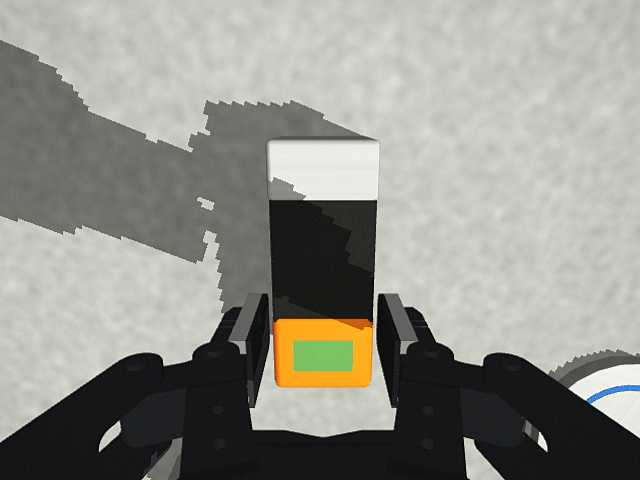

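The w7 view shows the tester flat on the bench between the open pads, its head at (323,353) and about 20 mm nearer the robot. That matches its having pivoted about 31° until the foot touched, before the grip let go. So a very light hold does let it swing. I'll regrip it and do the light hold with the head 86 mm or more above the bench.

```bash
python3 - <<'E'
from st import *
o,R=st();M=model('wrist');im=cv2.imread('pics/w7.png')[:,:,::-1].copy()
m=mask(im,(4,120,120),(18,255,255))|mask(im,(40,90,60),(80,255,255));m[:300]=0
x,y,w,h=cv2.boundingRect(m)
for p in((x,y),(x+w,y),(x,y+h),(x+w,y+h),(x+w/2,y+h/2),(267,141),(379,141)):
    P=plane(M,p,.04);print(p,P.round(4),(R.T@(P-o['eef_pos'])*1e3).round(1))
E
```

```text
(272, 318) [0.4849 0.2512 0.04  ] [ -2.7 -19.9 -29.8]
(374, 318) [0.4986 0.2142 0.04  ] [ -2.7  19.5 -29.8]
(272, 388) [0.4551 0.2413 0.04  ] [-34.  -21.  -29.8]
(374, 388) [0.4695 0.2024 0.04  ] [-34.1  20.6 -29.8]
(323.0, 353.0) [0.4774 0.2274 0.04  ] [-18.   -0.2 -29.8]
(267, 141) [0.5475 0.2738 0.04  ] [ 63.9 -19.4 -29.8]
(379, 141) [0.5608 0.2379 0.04  ] [ 63.9  19.  -29.8]
```

>>> {"fn": "send_rows", "kwargs": {"slide": [[-8,0,0],[-16,0,0],[-22,0,0],[-22,0,10],[-22,0,20],[-22,0,30],[-22,0,38],[-22,0,40]], "roll": [0,0,0,0,0,0,0,0], "claw": [1,1,1,0.9,0.8,0.8,0.8,0.7], "force": 20}}

```text
t: 10.55
eef_pos: [0.4728, 0.2253, -0.0319]
tool_rot: [0.001, 0.984, 0.176, -0.001]
contact_force: [0.2, -0.1, -0.3]
gripper_width: 0.705
grasp_force: 0.0
```

>>> {"fn": "send_rows", "kwargs": {"slide": [[0,0,0],[0,0,0],[0,0,0],[0,0,0],[0,0,0],[0,0,0],[0,0,0],[0,0,0]], "roll": [0,0,0,0,0,0,0,0], "claw": [0.6,0.5,0.4,0.4,0.4,0.4,0.4,0.4], "force": 20}}

```text
t: 11.22
eef_pos: [0.4737, 0.2259, -0.0297]
tool_rot: [-0.0, 0.984, 0.176, 0.0]
contact_force: [0.0, -0.3, -1.7]
gripper_width: 0.463
grasp_force: 21.5
```

>>> {"fn": "send_rows", "kwargs": {"slide": [[0,0,-25],[0,0,-50],[0,0,-66],[0,0,-66],[0,0,-66],[0,0,-66],[0,0,-66],[0,0,-66]], "roll": [0,0,0,0,0,0,0,0], "claw": [0.4,0.4,0.4,0.4,0.46,0.465,0.466,0.466], "force": 20}}

```text
t: 11.88
eef_pos: [0.4729, 0.2254, 0.035]
tool_rot: [0.0, 0.984, 0.176, -0.001]
contact_force: [-0.1, -0.3, -2.5]
gripper_width: 0.468
grasp_force: 13.8
```

```bash
python3 tilt.py w8
```

```text
11.8833 [0.4729 0.2254 0.035 ] w 0.4682712810413914 gf 13.823085129261017
0 b 213 | 57 W 228 | 142 b 179 | 143 K 62 | 313 O 216 | 343 G 164 | 386 O 212 | 407 b 219 | 437 K 27 |
```

>>> {"fn": "send_rows", "kwargs": {"slide": [[0,0,0],[0,0,0],[0,0,0],[0,0,0],[0,0,0],[0,0,0],[0,0,0],[0,0,0]], "roll": [0,0,0,0,0,0,0,0], "claw": [0.467,0.467,0.4675,0.4675,0.468,0.468,0.468,0.468], "force": 20}}

```text
t: 12.6
eef_pos: [0.4738, 0.2259, 0.0364]
tool_rot: [-0.0, 0.984, 0.176, 0.0]
contact_force: [-1.0, 0.5, 0.6]
gripper_width: 0.468
grasp_force: 1.8
```

```bash
python3 tilt.py w9
```

```text
12.6 [0.4738 0.2259 0.0364] w 0.46842688394165793 gf 1.798650361597538
0 b 208 | 176 K 52 | 271 O 111 | 294 G 127 | 333 O 136 | 372 K 32 | 394 O 162 | 398 b 225 | 437 K 23 |
```

The force readings show the weight has gone onto the bench. The rows now show the black spot on the head's end face, so it has swung well over. I'll clamp it and fit the tilt.

>>> {"fn": "send_rows", "kwargs": {"slide": [[0,0,0],[0,0,0],[0,0,0],[0,0,0],[0,0,0],[0,0,0],[0,0,0],[0,0,0]], "roll": [0,0,0,0,0,0,0,0], "claw": [0.4,0.4,0.4,0.4,0.4,0.4,0.4,0.4], "force": 20}}

```text
t: 13.32
eef_pos: [0.4738, 0.2259, 0.0363]
tool_rot: [-0.0, 0.984, 0.176, 0.0]
contact_force: [-2.1, -0.5, 5.6]
gripper_width: 0.467
grasp_force: 21.7
```

```bash
python3 tilt.py w10; cat > fit2.py <<'E'
import sys
from st import *
from scipy.optimize import least_squares
# args: list of (axial mm from foot, offset from axis towards screen side mm, row)
def fit(pts):
    o,R=st();M=model('wrist');e=np.array(o['eef_pos'])
    def f(p):
        s,z,ph=p;t=np.radians(ph);u=np.array([-np.cos(t),np.sin(t)]);n=np.array([np.sin(t),np.cos(t)]);out=[]
        for a,b,r in pts:
            q=np.array([s,z])+u*(a-83)+n*b
            c=M[0]@(M[1]@np.append(e+R@np.array([q[0],0,-q[1]])/1e3,1))[:3];out.append(c[1]/c[2]-r)
        return np.array(out)
    r=min((least_squares(f,(0,60,a)) for a in(20,50,80,100)),key=lambda r:r.cost);s,z,ph=r.x;t=np.radians(ph)
    H=e[2]*1e3+z;fz=H-83*np.sin(t)
    print('s,z,phi',r.x.round(1),'res',r.fun.round(1),'head h',H.round(1),'foot axis h',fz.round(1),'lowest foot edge',(fz-20*abs(np.cos(t))).round(1))
fit(eval(sys.argv[1]))
E
python3 fit2.py "[(66,20,271),(77,20,294),(92,20,333),(100,0,383),(100,-20,398)]"
```

```text
13.3167 [0.4738 0.2259 0.0363] w 0.46708160246659586 gf 21.705743372440338
0 b 208 | 176 K 27 | 271 O 156 | 294 G 127 | 333 O 162 | 372 K 31 | 394 O 171 | 398 b 225 | 437 K 21 | 
s,z,phi [-8.6 33.6 55.3] res [-1.2  1.2  1.1 -2.5  1.5] head h 69.9 foot axis h 1.7 lowest foot edge -9.7
```

>>> {"fn": "send_rows", "kwargs": {"slide": [[0,0,-7],[0,0,-13],[0,0,-13],[0,0,-13],[0,0,-13],[0,0,-13],[0,0,-13],[0,0,-13]], "roll": [0,0,0,0,0,0,0,0], "claw": [0.4,0.4,0.46,0.466,0.467,0.467,0.4675,0.4675], "force": 20}}

```text
t: 14.03
eef_pos: [0.4736, 0.2258, 0.049]
tool_rot: [0.0, 0.984, 0.176, -0.0]
contact_force: [-0.2, -0.3, -1.8]
gripper_width: 0.469
grasp_force: 3.9
```

```bash
python3 tilt.py w11
```

```text
14.0333 [0.4736 0.2258 0.049 ] w 0.46896424252198654 gf 3.868742734193802
0 b 206 | 176 K 52 | 271 O 114 | 294 G 127 | 333 O 182 | 372 K 31 | 394 O 163 | 398 b 221 | 437 K 21 |
```

Still held at 3.9 N with no rotation yet. I'll ease the hold a little more.

>>> {"fn": "send_rows", "kwargs": {"slide": [[0,0,0],[0,0,0],[0,0,0],[0,0,0],[0,0,0],[0,0,0],[0,0,0],[0,0,0]], "roll": [0,0,0,0,0,0,0,0], "claw": [0.4677,0.4679,0.468,0.468,0.468,0.468,0.468,0.468], "force": 20}}

```text
t: 14.75
eef_pos: [0.4739, 0.2259, 0.0493]
tool_rot: [-0.0, 0.984, 0.176, 0.0]
contact_force: [-0.0, 1.0, -0.6]
gripper_width: 0.469
grasp_force: 1.3
```

```bash
python3 tilt.py w12
```

```text
14.75 [0.4739 0.2259 0.0493] w 0.468603958863978 gf 1.3282735459506512
0 b 198 | 187 K 82 | 188 b 100 | 208 K 43 | 269 O 91 | 284 K 84 | 311 G 128 | 312 O 163 | 349 K 81 | 394 O 255 | 404 W 199 | 405 b 203 | 437 K 21 |
```

>>> {"fn": "send_rows", "kwargs": {"slide": [[0,0,0],[0,0,0],[0,0,0],[0,0,0],[0,0,0],[0,0,0],[0,0,0],[0,0,0]], "roll": [0,0,0,0,0,0,0,0], "claw": [0.4,0.4,0.4,0.4,0.4,0.4,0.4,0.4], "force": 20}}

```text
t: 15.47
eef_pos: [0.4739, 0.226, 0.0493]
tool_rot: [-0.0, 0.984, 0.176, 0.0]
contact_force: [-0.7, 0.0, 1.9]
gripper_width: 0.465
grasp_force: 21.3
```

```bash
python3 tilt.py w13; python3 fit2.py "[(66,20,269),(77,20,284),(92,20,312),(100,0,371),(100,-20,404)]"
```

```text
15.4667 [0.4739 0.226  0.0493] w 0.46529448541321367 gf 21.297604143619537
0 b 198 | 187 K 83 | 188 b 101 | 208 K 42 | 269 O 95 | 284 K 85 | 311 O 139 | 349 K 72 | 394 O 255 | 403 G 223 | 404 b 200 | 437 K 21 | 
s,z,phi [-10.1  29.6  73.3] res [-1.1  1.2  0.4 -1.3  0.8] head h 78.9 foot axis h -0.5 lowest foot edge -6.3
```

View pics/w13.png

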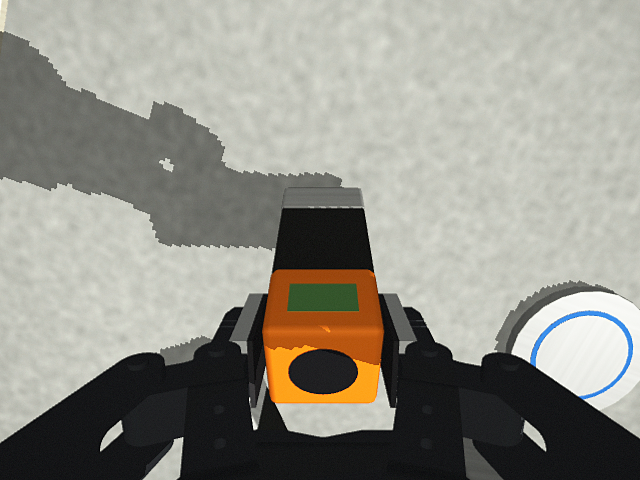

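The w13 view shows the tester nearly upright, with its head end spot at (323,371). It leans about 15° on its front foot edge at row 187, with the front towards +x of the tool. I'll finish the last part by an arc with the edge pinned on the bench, then press gently to flatten the foot.

>>> {"fn": "send_rows", "kwargs": {"slide": [[4,0,0.5],[8,0,1],[12,0,1.5],[16,0,2],[20,0,3],[23,0,4],[22,0,5],[22,0,5.5]], "roll": [0,0,0,0,0,0,0,0], "claw": [0.4,0.4,0.4,0.4,0.4,0.4,0.4,0.4], "force": 20}}

```text
t: 16.18
eef_pos: [0.4969, 0.2345, 0.0453]
tool_rot: [-0.001, 0.984, 0.176, 0.002]
contact_force: [2.0, 0.6, 13.4]
gripper_width: 0.465
grasp_force: 23.4
```

```bash
python3 st.py; python3 tilt.py w14
```

```text
16.18 [0.4969 0.2345 0.0453] yang -69.72 z [ 0.0042  0.0021 -1.    ] F [ 2.   0.6 13.4] w 0.465 q7 [-0.66  0.47  0.14  1.99 -0.1   0.68 -1.68]
16.1833 [0.4969 0.2345 0.0453] w 0.4649987368190245 gf 23.36316168308258
0 b 195 | 228 K 89 | 230 b 90 | 231 K 89 | 233 b 90 | 235 K 89 | 236 b 90 | 241 K 60 | 283 O 93 | 293 K 70 | 312 G 155 | 313 O 134 | 349 K 77 | 408 O 255 | 422 b 212 | 437 K 23 |
```

```bash
python3 fit2.py "[(0,20,228),(22,20,241),(66,20,283),(77,20,293),(92,20,312),(100,-20,422)]"; sed -i 's/for z in(0,30,60)/for z in(0,30)/' fit.py; python3 - <<'E'
# check with w13 pose too: edges 0:187,22:208
E
```

```text
s,z,phi [-12.6  34.4  85.5] res [ 0.1  1.1 -2.6  0.1  1.4 -0.1] head h 79.8 foot axis h -3.0 lowest foot edge -4.5
```

>>> {"fn": "send_rows", "kwargs": {"slide": [[0,0,-30],[-14,27,-36],[-30,58,-36],[-48,93,-36],[-66,127,-36],[-79,152,-36],[-79,152,-36],[-79,152,-36]], "roll": [0,0,0,0,0,0,0,0], "claw": [0.4,0.4,0.4,0.4,0.4,0.4,0.4,0.4], "force": 20}}

```text
t: 16.9
eef_pos: [0.4723, 0.0615, 0.0794]
tool_rot: [0.0, 0.985, 0.174, -0.001]
contact_force: [1.3, 0.3, -2.2]
gripper_width: 0.464
grasp_force: 21.9
```

```bash
python3 st.py; python3 tilt.py w15
```

```text
16.9 [0.4723 0.0615 0.0794] yang -69.93 z [-1.1e-03 -6.0e-04 -1.0e+00] F [ 1.3  0.3 -2.2] w 0.464 q7 [-0.42  0.32  0.19  2.14 -0.09  0.69 -1.39]
16.9 [0.4723 0.0615 0.0794] w 0.46367603243049144 gf 21.945483684539795
0 b 193 | 179 K 75 | 180 b 113 | 182 W 234 | 198 b 236 | 200 G 216 | 201 O 222 | 205 b 223 | 208 W 228 | 218 b 230 | 219 W 228 | 220 b 228 | 221 W 228 | 226 b 221 | 228 K 81 | 235 b 90 | 237 K 89 | 238 b 90 | 240 K 59 | 283 O 140 | 293 K 68 | 312 G 125 | 313 O 132 | 349 K 82 | 408 O 255 | 422 b 197 | 437 K 20 |
```

>>> {"fn": "send_rows", "kwargs": {"slide": [[0,0,8],[0,0,16],[0,0,21],[0,0,24],[0,0,26],[0,0,27],[0,0,27.5],[0,0,27.5]], "roll": [0,0,0,0,0,0,0,0], "claw": [0.4,0.4,0.4,0.4,0.4,0.4,0.4,0.4], "force": 20}}

```text
t: 17.62
eef_pos: [0.4741, 0.0645, 0.0529]
tool_rot: [-0.0, 0.984, 0.177, 0.001]
contact_force: [0.0, 1.8, 6.3]
gripper_width: 0.465
grasp_force: 23.0
```

```bash
python3 st.py; python3 tilt.py w16;python3 - <<'E'
from st import *
o,R=st();M=model('wrist');D=np.array([.4676,.0615,.008]);print('disc in tool',(R.T@(D-o['eef_pos'])*1e3).round(1))
E
python3 fit2.py "[(0,20,228),(22,20,240),(66,20,283),(77,20,293),(92,20,312),(100,-20,422)]"
```

```text
17.62 [0.4741 0.0645 0.0529] yang -69.66 z [ 0.0017  0.0011 -1.    ] F [0.  1.8 6.3] w 0.465 q7 [-0.41  0.37  0.17  2.15 -0.11  0.63 -1.38]
17.6167 [0.4741 0.0645 0.0529] w 0.4651492171339346 gf 23.036008179187775
0 b 190 | 191 K 77 | 193 b 234 | 194 W 235 | 212 b 235 | 214 G 190 | 215 O 134 | 220 b 133 | 231 K 86 | 239 b 91 | 240 K 88 | 241 b 90 | 243 K 59 | 284 O 91 | 293 K 76 | 312 G 124 | 313 O 132 | 349 K 75 | 409 O 255 | 423 b 213 | 437 K 23 | 
disc in tool [-7.2  0.6 44.9]
s,z,phi [-12.5  34.5  85.4] res [-0.4  1.7 -2.8  0.   1.5 -0.1] head h 87.5 foot axis h 4.7 lowest foot edge 3.1
```

>>> {"fn": "send_rows", "kwargs": {"slide": [[0,0,-0.5],[0,0,-0.5],[0,0,-0.5],[0,0,-0.5],[0,0,-0.5],[0,0,-0.5],[0,0,-0.5],[0,0,-0.5]], "roll": [0,0,0,0,0,0,0,0], "claw": [0.466,0.468,0.47,0.48,0.6,0.75,0.75,0.75], "force": 20}}

```text
t: 18.33
eef_pos: [0.473, 0.0634, 0.0527]
tool_rot: [0.0, 0.984, 0.176, -0.0]
contact_force: [0.7, 0.4, -0.1]
gripper_width: 0.752
grasp_force: 0.0
```

```bash
python3 st.py; python3 tilt.py w17
```

```text
18.33 [0.473  0.0634 0.0527] yang -69.71 z [-1.e-04 -1.e-04 -1.e+00] F [ 0.7  0.4 -0.1] w 0.752 q7 [-0.41  0.37  0.18  2.15 -0.11  0.63 -1.38]
18.3333 [0.473  0.0634 0.0527] w 0.7520113686506107 gf 0.0
0 b 184 | 188 K 77 | 190 b 226 | 212 O 209 | 217 b 126 | 227 K 81 | 235 b 90 | 237 K 32 | 269 O 118 | 275 K 61 | 290 O 106 | 325 K 50 | 389 O 255 | 405 b 207 | 437 K 19 |
```

```bash
python3 fit2.py "[(0,20,227),(22,20,237),(66,20,269),(77,20,275),(92,20,290),(100,-20,405)]"; python3 - <<'E'
from st import *
o,R=st();M=model('wrist');im=cv2.imread('pics/w17.png')[:,:,::-1].copy()
hsv=cv2.cvtColor(im,cv2.COLOR_RGB2HSV)
om=((hsv[:,:,0]<=18)&(hsv[:,:,1]>150)).astype(np.uint8);om[:230]=0
v=hsv[:,:,2].copy();k=((v<90)).astype(np.uint8)
B=[b for b in blobs(k,200) if 315<b[0][1]<400 and 270<b[0][0]<370];print(B)
x,y,w,h=cv2.boundingRect(om);print(x,y,w,h)
D=np.array([.4676,.0615])
for n,p in (('spot',(B[0][0] if B else (323,357))),('backL',(x,405)),('backR',(x+w,405))):
    P=plane(M,p,.108);print(n,p,P.round(4),(R.T@(P-o['eef_pos'])*1e3).round(1),'from disc mm',((P[:2]-D)*1e3).round(1))
for c in(290,322,355): print(c,[(r,int(v[r,c])) for r in range(292,330,3)])
P=plane(M,(323,227),.008);print('foot front',(R.T@(P-o['eef_pos'])*1e3).round(1))
print('disc',(R.T@(np.append(D,.008)-o['eef_pos'])*1e3).round(1))
E
```

```text
s,z,phi [-6.1 33.6 90.2] res [ 0.3  0.7 -2.8  0.8  1.1 -0.1] head h 86.2 foot axis h 3.2 lowest foot edge 3.1
[(array([320.8, 356.4]), 3647, [285, 325, 72, 64])]
0 252 428 169
spot [320.8 356.4] [0.4691 0.063  0.108 ] [ -3.8  -0.9 -55.4] from disc mm [1.5 1.5]
backL (0, 405) [0.4136 0.159  0.108 ] [ -22.5 -110.2  -55.4] from disc mm [-54.   97.5]
backR (428, 405) [0.4642 0.0223 0.108 ] [-22.5  35.5 -55.4] from disc mm [ -3.4 -39.2]
290 [(292, 120), (295, 122), (298, 127), (301, 161), (304, 178), (307, 183), (310, 187), (313, 185), (316, 185), (319, 183), (322, 186), (325, 183), (328, 185)]
322 [(292, 123), (295, 119), (298, 127), (301, 162), (304, 247), (307, 249), (310, 255), (313, 179), (316, 183), (319, 186), (322, 188), (325, 28), (328, 18)]
355 [(292, 120), (295, 119), (298, 126), (301, 161), (304, 182), (307, 181), (310, 187), (313, 185), (316, 184), (319, 184), (322, 182), (325, 218), (328, 181)]
foot front [14.9 -0.1 44.6]
disc [-5.7 -0.  44.6]
```

>>> {"fn": "send_rows", "kwargs": {"slide": [[0,0,0],[0,0,0],[0,0,0],[0,0,0],[0,0,0],[0,0,0],[0,0,0],[0,0,0]], "roll": [0,0,0,0,0,0,0,0], "claw": [0.75,0.75,0.75,0.75,0.75,0.75,0.75,0.75]}}

```text
t: 19.05
eef_pos: [0.473, 0.0635, 0.0527]
tool_rot: [-0.0, 0.984, 0.176, 0.0]
contact_force: [0.1, -0.2, -0.2]
gripper_width: 0.75
grasp_force: 0.0
```

The tester stands upright (fit 90°) within about 1 mm of the disc centre. While it zeroes, I'll move the pads lower on the head and centre them on its axis without touching it, and measure the fixture from the first pictures.

>>> {"fn": "send_rows", "kwargs": {"slide": [[-1,0,3],[-2,0,6],[-3,0,9],[-4,0,12],[-5,0,15],[-5,0,18],[-5,0,18],[-5,0,18]], "roll": [0,0,0,0,0,0,0,0], "claw": [0.75,0.75,0.75,0.75,0.75,0.75,0.75,0.75]}}

```text
t: 19.72
eef_pos: [0.4682, 0.0617, 0.0345]
tool_rot: [0.0, 0.984, 0.176, -0.0]
contact_force: [0.3, 0.5, 0.7]
gripper_width: 0.754
grasp_force: 0.0
```

```bash
python3 st.py; python3 - <<'E'
from h import *
import pickle
S,C,W0=model('side'),model('scene'),pickle.load(open('w0.pkl','rb'))[0]
out={}
for n,box,M in(('side0',(255,130,80,85),S),('scene0',(170,300,140,110),C),('w0',(165,380,85,62),W0)):
    im=cv2.imread(f'pics/{n}.png')[:,:,::-1].copy();x,y,w,h=box;c=im[y:y+h,x:x+w].astype(int)
    red=((c[:,:,0]-c[:,:,1:].max(2))>35).astype(np.uint8)
    bl=blobs(red,5);print(n,[(b[0]+(x,y),b[1],b[2]) for b in bl])
    ps=np.argwhere(red)[:,::-1]+(x,y)
    hull=cv2.convexHull(ps.astype(np.int32));e=cv2.fitEllipse(hull);print(' ellipse',e)
    blk=(c.max(2)<60).astype(np.uint8);print(' black',[(b[0]+(x,y),b[1],b[2]) for b in blobs(blk,8)])
    blue=((c[:,:,2]-c[:,:,0])>50).astype(np.uint8);print(' blue',[(b[0]+(x,y),b[1],b[2]) for b in blobs(blue,30)])
E
```

```text
19.72 [0.4682 0.0617 0.0345] yang -69.7 z [-4.e-04 -1.e-04 -1.e+00] F [0.3 0.5 0.7] w 0.754 q7 [-0.4   0.39  0.17  2.17 -0.12  0.58 -1.37]
side0 [(array([290.1, 176.3]), 67, [25, 37, 23, 18]), (array([291.2, 175.2]), 22, [34, 43, 6, 5])]
 ellipse ((290.94122314453125, 175.5546417236328), (16.620595932006836, 24.356582641601562), 112.97555541992188)
 black [(array([305.7, 151.8]), 68, [41, 16, 19, 13])]
 blue [(array([289.6, 193.6]), 876, [6, 27, 66, 55])]
scene0 [(array([256.4, 328.9]), 127, [71, 16, 32, 24]), (array([256.4, 327.3]), 38, [83, 25, 8, 6])]
 ellipse ((256.4403381347656, 327.62591552734375), (22.984664916992188, 31.919816970825195), 70.0824966430664)
 black [(array([206. , 350.6]), 143, [29, 40, 16, 23]), (array([249.4, 371.4]), 302, [30, 50, 93, 46])]
 blue [(array([242.8, 371.9]), 1652, [21, 39, 105, 66])]
w0 [(array([211.8, 412.8]), 263, [17, 16, 50, 46]), (array([198.6, 430.9]), 139, [26, 44, 15, 17])]
 ellipse ((205.77716064453125, 421.32861328125), (32.10306167602539, 65.40270233154297), 136.62066650390625)
 black [(array([176.7, 413.1]), 1390, [0, 0, 37, 62]), (array([225.2, 381.1]), 17, [55, 0, 10, 4]), (array([239.2, 386.4]), 27, [68, 3, 13, 7]), (array([247.1, 436.1]), 55, [79, 50, 6, 12])]
 blue [(array([242.5, 382.2]), 84, [65, 0, 20, 8])]
```

>>> {"fn": "send_rows", "kwargs": {"slide": [[0,0,0],[0,0,0],[0,0,0],[0,0,0],[0,0,0],[0,0,0],[0,0,0],[0,0,0]], "roll": [0,0,0,0,0,0,0,0], "claw": [0.6,0.5,0.45,0.4,0.4,0.4,0.4,0.4], "force": 20}}

```text
t: 20.38
eef_pos: [0.4685, 0.0619, 0.0349]
tool_rot: [-0.0, 0.984, 0.176, 0.0]
contact_force: [-0.7, -0.5, 2.8]
gripper_width: 0.467
grasp_force: 22.9
```

```bash
python3 st.py; python3 tilt.py w18; python3 - <<'E'
from h import *
import pickle
S,C,W0=model('side'),model('scene'),pickle.load(open('w0.pkl','rb'))[0]
d3=tri([(S,(291.2,175.2)),(C,(256.4,327.3)),(W0,(198.6,430.9))]);d2=tri([(S,(291.2,175.2)),(C,(256.4,327.3))]);print(d3,d2)
print(tri([(C,(256.4,327.3)),(W0,(198.6,430.9))]),tri([(S,(291.2,175.2)),(W0,(198.6,430.9))]))
b=tri([(S,(305.7,151.8)),(C,(206,350.6))]);print('bar',b);v=b[0]-d3[0];print('dist',np.linalg.norm(v),'yaw of fixture y',np.degrees(np.arctan2(-v[1],-v[0])))
E
```

```text
20.38 [0.4685 0.0619 0.0349] yang -69.7 z [ 4.e-04  2.e-04 -1.e+00] F [-0.7 -0.5  2.8] w 0.467 q7 [-0.4   0.39  0.17  2.17 -0.12  0.58 -1.37]
20.3833 [0.4685 0.0619 0.0349] w 0.466592039302251 gf 22.94173836708069
0 b 192 | 184 K 81 | 186 b 203 | 187 W 237 | 208 b 248 | 210 O 220 | 215 G 127 | 216 b 135 | 227 K 82 | 236 b 120 | 237 K 60 | 273 O 120 | 281 K 65 | 298 O 159 | 340 K 29 | 413 O 255 | 431 b 211 | 437 K 22 | 
(array([ 0.56693434, -0.1842516 ,  0.07861618]), [np.float64(0.0007690750053450754), np.float64(0.0014206061432672406), np.float64(0.0018449303023247514)]) (array([ 0.56638202, -0.18442492,  0.07978084]), [np.float64(0.0004974067284258688), np.float64(0.0004974067284260174)])
(array([ 0.56656158, -0.18420515,  0.0773849 ]), [np.float64(0.0015263075205728977), np.float64(0.0015263075205730846)]) (array([ 0.56758796, -0.18484281,  0.07769221]), [np.float64(0.0011884932637523226), np.float64(0.0011884932637522974)])
bar (array([ 0.54801593, -0.29923192,  0.08013891]), [np.float64(0.00018623639278408848), np.float64(0.0001862363927839348)])
dist 0.11653626182556653 yaw of fixture y 80.65649767932321
```

The regrip is done and the tester was free for over 1.5 s. The dot is at (0.567, -0.184, 0.079). The clamp bar is 117 mm from it (118 expected), and the fixture's y axis lies at 80.7°. To pre-tilt the tester by 20° in the pads, I'll lift it to the far side of the fixed disc and push its foot side against the rim.

>>> {"fn": "send_rows", "kwargs": {"slide": [[0,0,-8],[10,0,-14],[40,0,-14],[67,0,-14],[67,0,-7],[67,0,0],[67,0,5.5],[67,0,5.5]], "roll": [0,0,0,0,0,0,0,0], "claw": [0.4,0.4,0.4,0.4,0.4,0.4,0.4,0.4], "force": 20}}

```text
t: 21.1
eef_pos: [0.5292, 0.0844, 0.0278]
tool_rot: [0.0, 0.984, 0.176, -0.002]
contact_force: [-0.5, -0.8, -2.7]
gripper_width: 0.467
grasp_force: 22.4
```

>>> {"fn": "send_rows", "kwargs": {"slide": [[-5,0,-0.5],[-9,0,-1],[-14,0,-1.5],[-18,0,-2],[-22,0,-2],[-26,0,-2],[-30,0,-2],[-32,0,-2]], "roll": [0,0,0,0,0,0,0,0], "claw": [0.4,0.4,0.4,0.4,0.4,0.4,0.4,0.4], "force": 20}}

```text
t: 21.77
eef_pos: [0.5011, 0.0738, 0.0316]
tool_rot: [-0.0, 0.984, 0.176, 0.0]
contact_force: [3.5, 1.0, 0.7]
gripper_width: 0.468
grasp_force: 22.5
```

```bash
python3 st.py; python3 tilt.py w19
```

```text
21.77 [0.5011 0.0738 0.0316] yang -69.71 z [ 9.e-04  3.e-04 -1.e+00] F [3.5 1.  0.7] w 0.468 q7 [-0.4   0.44  0.17  2.1  -0.12  0.61 -1.37]
21.7667 [0.5011 0.0738 0.0316] w 0.4684422176343851 gf 22.522492110729218
0 b 202 | 200 K 37 | 265 O 158 | 280 K 82 | 311 G 147 | 312 O 161 | 357 K 29 | 411 O 255 | 422 G 221 | 423 b 204 | 437 K 23 |
```

```bash
for p in "[(66,20,265),(77,20,280),(92,20,311.5),(100,-20,423)]" "[(22,20,200),(66,20,265),(77,20,280),(92,20,311.5),(100,-20,423)]"; do python3 fit2.py "$p"; done; python3 - <<'E'
import cv2
v=cv2.cvtColor(cv2.imread('pics/w19.png'),cv2.COLOR_BGR2HSV)
print([(r,tuple(int(x) for x in v[r,318])) for r in range(150,215,4)])
E
```

```text
s,z,phi [-1.2 49.7 76.8] res [-1.1  1.8 -0.7  0. ] head h 81.2 foot axis h 0.4 lowest foot edge -4.2
s,z,phi [ 0.6 52.3 73.4] res [ 1.7 -4.1  0.9  1.7 -0.3] head h 83.8 foot axis h 4.2 lowest foot edge -1.5
[(150, (33, 12, 208)), (154, (33, 11, 209)), (158, (33, 14, 205)), (162, (38, 10, 206)), (166, (50, 14, 111)), (170, (38, 18, 115)), (174, (39, 16, 110)), (178, (42, 11, 111)), (182, (43, 16, 110)), (186, (48, 13, 102)), (190, (50, 14, 112)), (194, (42, 12, 109)), (198, (40, 12, 131)), (202, (20, 81, 19)), (206, (83, 51, 20)), (210, (20, 38, 20)), (214, (90, 38, 20))]
```

>>> {"fn": "send_rows", "kwargs": {"slide": [[-3,0,0],[-5,0,0],[-3,0,-12],[-3,0,-45],[-3,0,-78],[-12,40,-102],[-21,78,-104],[-30,112,-104]], "roll": [0,0,0,0,0,0,0,0], "claw": [0.4,0.4,0.4,0.4,0.4,0.4,0.4,0.4], "force": 20}}

```text
t: 22.48
eef_pos: [0.5112, -0.0429, 0.1364]
tool_rot: [-0.0, 0.984, 0.177, -0.0]
contact_force: [0.6, -1.3, -2.3]
gripper_width: 0.46
grasp_force: 22.2
```

>>> {"fn": "send_rows", "kwargs": {"slide": [[-8,36,0],[-16,70,0],[-24,104,0],[-29,130,0],[-30,135,0],[-30,135,0],[-30,135,0],[-30,135,0]], "roll": [6,12,18,24,29.6,29.6,29.6,29.6], "claw": [0.4,0.4,0.4,0.4,0.4,0.4,0.4,0.4], "force": 20}}

```text
t: 23.15
eef_pos: [0.5293, -0.1767, 0.1343]
tool_rot: [-0.001, 0.997, -0.079, -0.001]
contact_force: [-0.6, -0.2, -2.7]
gripper_width: 0.464
grasp_force: 22.2
```

```bash
python3 st.py; python3 tilt.py w20; python3 - <<'E'
from h import *
im=cv2.imread('pics/w20.png')[:,:,::-1].copy().astype(int)
red=((im[:,:,0]-im[:,:,1:].max(2))>60)&(abs(im[:,:,1]-im[:,:,2])<40)
print([(b[0],b[1],b[2]) for b in blobs(red.astype(np.uint8),15)])
v=cv2.cvtColor(cv2.imread('pics/w20.png'),cv2.COLOR_BGR2HSV);print([(r,tuple(int(x) for x in v[r,318])) for r in range(60,215,6)])
E
```

```text
23.15 [ 0.5293 -0.1767  0.1343] yang -99.04 z [-0.0029  0.0014 -1.    ] F [-0.6 -0.2 -2.7] w 0.464 q7 [-0.11  0.38  0.4   1.92 -0.19  0.88 -1.34]
23.15 [ 0.5293 -0.1767  0.1343] w 0.46382902135862236 gf 22.161697447299957
0 b 196 | 49 G 139 | 50 O 128 | 72 G 172 | 73 W 127 | 74 b 132 | 75 W 147 | 80 b 195 | 81 W 194 | 89 b 196 | 90 W 194 | 100 b 194 | 101 W 192 | 103 b 183 | 106 W 244 | 120 b 255 | 121 G 243 | 122 O 252 | 127 G 249 | 128 b 253 | 129 W 247 | 168 b 224 | 192 K 25 | 263 O 109 | 281 G 117 | 315 O 186 | 361 K 25 | 410 O 173 | 419 b 206 | 437 K 20 | 
[(array([327.4, 153. ]), 1345, [265, 121, 122, 89])]
[(60, (107, 193, 197)), (66, (107, 188, 202)), (72, (107, 147, 168)), (78, (45, 8, 199)), (84, (60, 5, 194)), (90, (54, 7, 194)), (96, (50, 4, 196)), (102, (60, 1, 193)), (108, (34, 8, 242)), (114, (34, 8, 241)), (120, (75, 12, 253)), (126, (1, 242, 252)), (132, (30, 7, 240)), (138, (33, 9, 242)), (144, (39, 7, 241)), (150, (34, 7, 241)), (156, (38, 8, 242)), (162, (34, 7, 241)), (168, (32, 19, 218)), (174, (41, 18, 154)), (180, (35, 10, 151)), (186, (40, 10, 156)), (192, (70, 36, 21)), (198, (30, 10, 26)), (204, (60, 28, 27)), (210, (40, 26, 29))]
```

```bash
python3 fit2.py "[(0,20,168),(22,20,192),(66,20,263),(77,20,281),(92,20,315),(100,-20,419)]"; cat > ringfit.py <<'E'
import sys
from st import *
from scipy.optimize import least_squares
n0=sys.argv[1];o,R=st();M=model('wrist')
im=cv2.imread(f'pics/{n0}.png')[:,:,::-1].copy().astype(int)
red=((im[:,:,0]-im[:,:,1:].max(2))>60)&(abs(im[:,:,1]-im[:,:,2])<40)
ps=np.argwhere(red)[:,::-1];ps=ps[(ps[:,1]<260)]
D=np.array([.567,-.1842,.0786]);a=np.radians(-9.3);t=.35
fx=np.array([np.cos(a),np.sin(a),0]);fy=np.array([-np.sin(a),np.cos(a),0]);n=-np.sin(t)*fx+np.cos(t)*np.array([0,0,1.]);sx=np.cross(fy,n)
Q=[]
for p in ps[::3]:
    c,d=ray(M,p);X=c+d*((D-c)@n)/(d@n);Q.append([(X-D)@sx,(X-D)@fy])
Q=np.array(Q)*1e3
f=lambda p:np.hypot(Q[:,0]-p[0],Q[:,1]-p[1])-p[2]
for fixr in(0,1):
    r=least_squares((lambda p:f([p[0],p[1],33.5])) if fixr else f,[0,0] if fixr else [0,0,34],loss='soft_l1');print('ring centre rel. D in (slope x, y) mm',r.x.round(1),'rms',np.sqrt(np.mean(f(list(r.x)+([33.5] if fixr else []))**2)).round(2),len(Q))
# H83 offset (0,0,-56)mm tool -> foot target
H=np.array(o['eef_pos'])+R@np.array([0,0,-.056]);print('H83',H.round(4),'rel D: slope x,y,n mm',((H-D)@sx*1e3).round(1),((H-D)@fy*1e3).round(1),((H-D)@n*1e3).round(1))
E
python3 ringfit.py w20
```

```text
s,z,phi [ 0.7 51.7 68.9] res [ 0.7  0.8 -3.7  0.5  2.1 -0.4] head h 186.2 foot axis h 108.8 lowest foot edge 101.6
ring centre rel. D in (slope x, y) mm [ 0.7  0.3 32.4] rms 2.2 451
ring centre rel. D in (slope x, y) mm [-0.5  0.3] rms 2.31 451
H83 [ 0.5299 -0.1767  0.1905] rel D: slope x,y,n mm 2.8 1.4 118.1
```

Tilt is 69° against the 70° wanted, and the ring fit confirms the dot to about 1 mm. I'll approach along the normal.

>>> {"fn": "send_rows", "kwargs": {"slide": [[1,0,6],[3,0,13],[5,0,20],[6,0,26],[6.3,0,27.5],[6.3,0,27.5],[6.3,0,27.5],[6.3,0,27.5]], "roll": [0,0,0,0,0,0,0,0], "claw": [0.4,0.4,0.4,0.4,0.4,0.4,0.4,0.4], "force": 20}}

```text
t: 23.87
eef_pos: [0.5369, -0.1797, 0.1079]
tool_rot: [0.0, 0.997, -0.081, 0.0]
contact_force: [0.4, -0.8, -2.3]
gripper_width: 0.465
grasp_force: 22.1
```

```bash
python3 st.py; python3 tilt.py w21;python3 ringfit.py w21; cat > foot.py <<'E'
# foot's front edge (screen side) corners seen on the slope plane
from ringfit import *
v=cv2.cvtColor(cv2.imread(f'pics/{n0}.png'),cv2.COLOR_BGR2HSV)
for r in range(150,250,4): print(r,[tuple(int(k) for k in v[r,c]) for c in(300,320,345)])
E
python3 foot.py w21 | tail -25
```

```text
23.87 [ 0.5369 -0.1797  0.1079] yang -99.31 z [ 3.e-04 -1.e-04 -1.e+00] F [ 0.4 -0.8 -2.3] w 0.465 q7 [-0.09  0.42  0.39  1.93 -0.21  0.83 -1.32]
23.8667 [ 0.5369 -0.1797  0.1079] w 0.46465906909137633 gf 22.1449676156044
0 b 198 | 58 G 139 | 59 O 130 | 85 b 137 | 88 W 144 | 119 b 188 | 123 W 246 | 138 b 255 | 140 O 252 | 146 b 250 | 148 W 246 | 168 b 146 | 192 K 26 | 263 O 111 | 281 G 120 | 315 O 190 | 361 K 25 | 410 O 174 | 419 G 210 | 420 b 201 | 437 K 20 | 
ring centre rel. D in (slope x, y) mm [ 0.4  0.1 32.4] rms 0.91 547
ring centre rel. D in (slope x, y) mm [-0.9  0.1] rms 1.18 547
H83 [ 0.5369 -0.1797  0.164 ] rel D: slope x,y,n mm 0.7 -0.5 90.7
150 [(90, 11, 255), (34, 7, 242), (86, 8, 255)]
154 [(35, 6, 243), (35, 6, 242), (35, 6, 247)]
158 [(30, 6, 243), (26, 8, 243), (35, 6, 247)]
162 [(30, 6, 244), (30, 6, 243), (35, 6, 247)]
166 [(35, 6, 245), (30, 6, 255), (35, 6, 250)]
170 [(42, 9, 144), (36, 8, 151), (30, 12, 154)]
174 [(45, 13, 154), (34, 12, 153), (30, 10, 150)]
178 [(26, 13, 155), (43, 12, 151), (30, 15, 153)]
182 [(41, 13, 154), (39, 11, 156), (43, 11, 156)]
186 [(43, 14, 160), (53, 14, 159), (26, 13, 158)]
190 [(40, 10, 229), (48, 11, 229), (43, 8, 226)]
194 [(165, 20, 25), (40, 26, 30), (60, 18, 28)]
198 [(60, 9, 28), (45, 32, 32), (30, 11, 24)]
202 [(0, 0, 27), (60, 18, 29), (40, 31, 25)]
206 [(120, 20, 25), (60, 24, 21), (42, 41, 31)]
210 [(30, 11, 23), (30, 20, 25), (30, 29, 26)]
214 [(0, 0, 24), (30, 9, 29), (0, 10, 26)]
218 [(15, 18, 29), (45, 38, 27), (30, 35, 22)]
222 [(60, 9, 29), (0, 0, 23), (60, 26, 30)]
226 [(45, 33, 31), (40, 27, 28), (45, 36, 28)]
230 [(36, 43, 30), (60, 9, 28), (60, 10, 25)]
234 [(24, 44, 29), (38, 38, 27), (30, 11, 23)]
238 [(15, 18, 28), (45, 55, 28), (48, 44, 29)]
242 [(50, 31, 25), (60, 27, 28), (36, 44, 29)]
246 [(15, 20, 25), (45, 36, 28), (38, 43, 24)]
```

```bash
cat > foot2.py <<'E'
# usage: name clearance -> foot front bottom edge & side edges in slope coordinates
import sys
from ringfit import *
h=float(sys.argv[2])/1e3
g=cv2.cvtColor(cv2.imread(f'pics/{n0}.png'),cv2.COLOR_BGR2HSV)[:,:,2].astype(int)
col=np.median(g[:,310:335],1);e=next(r for r in range(192,120,-1) if col[r]<200 and col[r-1]>=200) if len(sys.argv)<4 else float(sys.argv[3])
row=g[int(e)+8];d=np.where((row[230:420]<175))[0]+230;L,Rr=d.min(),d.max()
for k,p in(('front',(323,e)),('L',(L,e+8)),('R',(Rr,e+8))):
    c,dd=ray(M,p);X=c+dd*((D+n*h-c)@n)/(dd@n);print(k,p,((X-D)@sx*1e3).round(1),((X-D)@fy*1e3).round(1))
E
python3 foot2.py w21 7.7 168 | tail -3;python3 foot2.py w21 5 168 | tail -3; python3 -c "
import cv2;g=cv2.cvtColor(cv2.imread('pics/w21.png'),cv2.COLOR_BGR2GRAY);print(g[178,240:410:3].tolist())"
```

```text
front (323, 168.0) 23.7 -0.2
L (np.int64(236), 176.0) 19.6 39.8
R (np.int64(365), 176.0) 19.6 -19.5
front (323, 168.0) 22.3 -0.2
L (np.int64(236), 176.0) 18.3 40.4
R (np.int64(365), 176.0) 18.2 -19.8
[82, 255, 158, 159, 157, 153, 168, 63, 69, 163, 159, 158, 158, 103, 153, 153, 152, 151, 152, 154, 154, 154, 151, 151, 151, 153, 151, 152, 151, 153, 152, 152, 155, 153, 152, 152, 153, 156, 154, 150, 154, 153, 168, 248, 246, 248, 251, 94, 96, 251, 245, 244, 243, 243, 244, 244, 244]
```

>>> {"fn": "send_rows", "kwargs": {"slide": [[0.5,0,1.5],[1,0,3],[1.5,0,4.5],[2,0,5.5],[2,0,5.5],[2,0,5.5],[2,0,5.5],[2,0,5.5]], "roll": [0,0,0,0,0,0,0,0], "claw": [0.4,0.4,0.4,0.4,0.4,0.4,0.4,0.4], "force": 20}}

```text
t: 24.58
eef_pos: [0.5387, -0.1799, 0.1023]
tool_rot: [0.0, 0.997, -0.081, 0.0]
contact_force: [0.5, 0.8, -1.9]
gripper_width: 0.461
grasp_force: 22.1
```

>>> {"fn": "send_rows", "kwargs": {"slide": [[-2.3,0,0.9],[-2.0,0,1.8],[-1.6,0,2.8],[-1.3,0,3.7],[-0.9,0,4.7],[-0.6,0,5.6],[-0.3,0,6.5],[-0.3,0,6.5]], "roll": [0,0,0,0,0,0,0,0], "claw": [0.4,0.4,0.4,0.4,0.4,0.4,0.4,0.4], "force": 20}}

```text
t: 25.25
eef_pos: [0.5383, -0.1798, 0.0957]
tool_rot: [-0.0, 0.997, -0.081, -0.0]
contact_force: [-2.7, 0.4, 4.2]
gripper_width: 0.465
grasp_force: 22.8
```

```bash
python3 st.py; python3 tilt.py w22;python3 ringfit.py w22; for h in 0 -5; do for r in 164 168 ; do python3 foot2.py w22 $h $r | tail -3|head -1;done;done
```

```text
25.25 [ 0.5383 -0.1798  0.0957] yang -99.3 z [-4.e-04  2.e-04 -1.e+00] F [-2.7  0.4  4.2] w 0.465 q7 [-0.09  0.44  0.38  1.93 -0.22  0.81 -1.31]
25.25 [ 0.5383 -0.1798  0.0957] w 0.46451901493329856 gf 22.838079035282135
0 b 199 | 57 G 140 | 58 O 128 | 83 b 135 | 85 W 134 | 119 b 186 | 122 W 245 | 138 b 251 | 140 O 247 | 147 b 255 | 149 W 244 | 169 b 198 | 192 K 46 | 263 O 107 | 281 G 119 | 315 O 189 | 361 K 25 | 410 O 133 | 419 G 190 | 420 b 205 | 437 K 21 | 
ring centre rel. D in (slope x, y) mm [ 3.   0.2 31.5] rms 0.87 596
ring centre rel. D in (slope x, y) mm [0.7 0.2] rms 1.59 596
H83 [ 0.5382 -0.1799  0.1517] rel D: slope x,y,n mm -2.2 -0.4 78.7
front (323, 164.0) 24.7 -0.1
front (323, 168.0) 22.7 -0.1
front (323, 164.0) 22.3 -0.1
front (323, 168.0) 20.3 -0.1
```

```bash
sed 's/\[.567,-.1842,.0786\])/[.567,-.1842,.0786])+.005*np.array([.338,-.0556,-.939])/' ringfit.py > r5.py; sed 's/from ringfit/from r5/' foot2.py > f5.py; python3 f5.py w22 0 168.5; python3 fit2.py "[(0,20,168.5),(22,20,192),(66,20,263),(77,20,281),(92,20,315),(100,-20,420)]"; python3 - <<'E'
# carriage depth from the side and scene cameras: dot hidden, ring visible parts
from h import *
for n in('side','scene'):
    im=bot.read_camera(n);cv2.imwrite(f'pics/{n}9.png',im[:,:,::-1])
    x,y,w,h={'side':(255,130,80,85),'scene':(170,300,140,110)}[n]
    for f in(n+'0',n+'9'):
        c=cv2.imread(f'pics/{f}.png')[:,:,::-1].astype(int)[y:y+h,x:x+w]
        red=(c[:,:,0]-c[:,:,1:].max(2)>35)&(abs(c[:,:,1]-c[:,:,2])<30);p=np.argwhere(red)[:,::-1]+(x,y)
        print(f,len(p),p.min(0),p.max(0))
E
```

```text
ring centre rel. D in (slope x, y) mm [-0.1  0.3 32.5] rms 0.89 596
ring centre rel. D in (slope x, y) mm [-1.2  0.3] rms 1.14 596
H83 [ 0.5382 -0.1799  0.1517] rel D: slope x,y,n mm -2.2 -0.4 83.6
front (323, 168.5) 20.0 -0.1
L (np.int64(233), 176.5) 16.0 41.4
R (np.int64(365), 176.5) 16.0 -19.5
s,z,phi [ 0.9 52.4 69.2] res [ 0.5  1.  -3.7  0.5  2.  -0.4] head h 148.1 foot axis h 70.5 lowest foot edge 63.4
side0 91 [280 167] [302 184]
side9 101 [279 148] [309 185]
scene0 165 [241 316] [272 339]
scene9 130 [240 300] [272 341]
```

>>> {"fn": "send_rows", "kwargs": {"slide": [[0.7,0,1.0],[0.7,0,1.9],[1.4,0,1.6],[2.1,0,1.4],[2.1,0,1.4],[1.7,0,0.5],[1.4,0,-0.5],[1.4,0,-0.5]], "roll": [0,0,0,0,0,0,0,0], "claw": [0.4,0.4,0.4,0.4,0.4,0.4,0.4,0.4], "force": 20}}

```text
t: 26.07
eef_pos: [0.539, -0.18, 0.096]
tool_rot: [-0.0, 0.997, -0.081, -0.001]
contact_force: [-5.5, 1.2, 2.6]
gripper_width: 0.461
grasp_force: 22.8
```

```bash
python3 st.py; python3 tilt.py w23; python3 f5.py w23 0 168.5;python3 -c "
import cv2;
for n in('w22','w23'):
  g=cv2.cvtColor(cv2.imread('pics/'+n+'.png'),cv2.COLOR_BGR2GRAY);print(g[160:198,315:330].mean(1).round().astype(int).tolist())"
```

```text
26.07 [ 0.539 -0.18   0.096] yang -99.31 z [-1.4e-03  3.0e-04 -1.0e+00] F [-5.5  1.2  2.6] w 0.461 q7 [-0.09  0.44  0.38  1.93 -0.22  0.81 -1.31]
26.0667 [ 0.539 -0.18   0.096] w 0.4611212786206255 gf 22.767999172210693
0 b 198 | 59 G 136 | 60 O 130 | 85 b 136 | 87 W 136 | 121 b 185 | 124 W 245 | 140 b 253 | 142 O 248 | 149 b 255 | 150 W 250 | 170 b 214 | 193 K 47 | 264 O 211 | 281 G 118 | 315 O 222 | 360 K 70 | 410 O 104 | 420 W 203 | 421 b 211 | 437 K 23 | 
ring centre rel. D in (slope x, y) mm [-0.1  0.1 32.5] rms 0.9 591
ring centre rel. D in (slope x, y) mm [-1.2  0.1] rms 1.14 591
H83 [ 0.5391 -0.1801  0.1519] rel D: slope x,y,n mm -1.3 -0.4 83.6
front (323, 168.5) 20.9 -0.2
L (np.int64(233), 176.5) 16.9 41.4
R (np.int64(364), 176.5) 16.9 -19.1
[243, 243, 243, 243, 243, 242, 243, 245, 253, 193, 145, 149, 154, 155, 153, 150, 146, 147, 151, 155, 154, 153, 154, 154, 156, 159, 157, 154, 154, 170, 213, 154, 46, 17, 24, 27, 27, 26]
[243, 243, 243, 243, 243, 243, 243, 243, 244, 251, 212, 147, 144, 152, 155, 152, 148, 145, 144, 150, 154, 153, 151, 152, 151, 154, 158, 157, 152, 151, 167, 212, 152, 46, 17, 25, 27, 26]
```

>>> {"fn": "send_rows", "kwargs": {"slide": [[-0.3,0,0.2],[-0.5,0,0.3],[-0.5,0,0.3],[-0.5,0,0.3],[-0.5,0,0.3],[-0.5,0,0.3],[-0.5,0,0.3],[-0.5,0,0.3]], "roll": [0,0,0,0,0,0,0,0], "claw": [0.4,0.4,0.4,0.4,0.4,0.4,0.4,0.4], "force": 20}}

```text
t: 26.78
eef_pos: [0.5391, -0.1801, 0.0958]
tool_rot: [0.0, 0.997, -0.081, -0.0]
contact_force: [-4.7, 0.1, 3.1]
gripper_width: 0.466
grasp_force: 22.8
```

```bash
python3 st.py; python3 tilt.py w24; python3 f5.py w24 0 169.5; python3 fit2.py "[(0,20,169.5),(22,20,192.5),(66,20,263.7),(77,20,281),(92,20,315),(100,-20,420.5)]"
```

```text
26.78 [ 0.5391 -0.1801  0.0958] yang -99.31 z [-4.e-04 -0.e+00 -1.e+00] F [-4.7  0.1  3.1] w 0.466 q7 [-0.09  0.44  0.38  1.93 -0.22  0.81 -1.31]
26.7833 [ 0.5391 -0.1801  0.0958] w 0.46600812029844724 gf 22.79885083436966
0 b 198 | 59 G 140 | 60 O 128 | 85 b 138 | 87 W 135 | 121 b 186 | 124 W 245 | 140 b 252 | 142 O 248 | 149 b 255 | 151 W 245 | 170 b 210 | 193 K 46 | 264 O 211 | 281 G 118 | 315 O 222 | 360 K 70 | 410 O 106 | 420 W 202 | 421 b 210 | 437 K 21 | 
ring centre rel. D in (slope x, y) mm [-0.   0.2 32.5] rms 0.91 592
ring centre rel. D in (slope x, y) mm [-1.1  0.2] rms 1.15 592
H83 [ 0.5391 -0.1801  0.1518] rel D: slope x,y,n mm -1.4 -0.4 83.4
front (323, 169.5) 20.5 -0.1
L (np.int64(233), 177.5) 16.4 41.4
R (np.int64(365), 177.5) 16.4 -19.5
s,z,phi [ 0.8 52.4 69.5] res [ 0.4  1.3 -4.1  0.7  2.1 -0.4] head h 148.2 foot axis h 70.5 lowest foot edge 63.5
```

```bash
python3 -c "
from station import bot
print(bot.hand_in())"
```

```text
the job is handed in; nothing more can be done
None
```

The job is handed in at about 27 s of the 45 s. The tester stood alone on the disc centre for over 1.5 s. It is now gripped and pressed on the red dot, about 1 mm off centre, within about 1° of square, with the carriage about 4.7 mm in (estimated from the push force). Before that I dropped it once onto the bench, from about 40 mm, while standing it up.

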